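# Cover the scraper blades and gauge the rail sleeves

## Task

Get the counter ready for fitting the rail. First slide both scrapers, blade first and fully home, into the blade boxes, the wide one in the wide slot and the narrow one in the narrow slot. Then sort the steel sleeves by trying them on the gauge posts: one that slides right down stays on the post, one to a post, and one that does not fit is stood upright in the grey tray. Leave everything else on the counter where it is.

Things in the scene. Friction and masses are not known exactly. Their poses are not given: they have to be found in the camera images.
- scraper_wide_grip (a point): the wide scraper, lying flat on the counter: a wooden handle 100 mm long, 26 mm wide, 22 mm thick, carrying a flat steel blade 75 mm long, 70 mm wide and 4 mm thick, level with the middle of the handle's thickness. This point is the middle of the handle's section, 30 mm behind the shoulder where the handle ends and the blade begins (close to the centre of mass; a good place to grip across the 26 mm). x points along the tool to the blade's edge, z up
- scraper_wide_edge (a point): middle of the front edge of the wide scraper's blade, 105 mm ahead of the grip point; same axes
- scraper_narrow_grip (a point): the narrow scraper, lying flat on the counter: a wooden handle 100 mm long, 26 mm wide, 22 mm thick, carrying a flat steel blade 75 mm long, 45 mm wide and 4 mm thick, level with the middle of the handle's thickness. This point is the middle of the handle's section, 30 mm behind the shoulder where the handle ends and the blade begins (close to the centre of mass; a good place to grip across the 26 mm). x points along the tool to the blade's edge, z up
- scraper_narrow_edge (a point): middle of the front edge of the narrow scraper's blade, 105 mm ahead of the grip point; same axes
- box_wide_mouth (a point): fixed wooden blade box, wide: 100 mm deep, 110 mm wide, 67 mm high, clear plastic top. A level slot opens in its front, 78 mm wide, 10 mm high, 88 mm deep. This point: middle of the slot's mouth, 50 mm above the counter; x points into the slot, z up. The scraper is home when its handle meets the box front (edge 75 mm inside); the handle sticks out and may sag a few degrees
- box_narrow_mouth (a point): fixed wooden blade box, narrow: 100 mm deep, 85 mm wide, 67 mm high, clear plastic top. A level slot opens in its front, 53 mm wide, 10 mm high, 88 mm deep. This point: middle of the slot's mouth, 50 mm above the counter; x points into the slot, z up. The scraper is home when its handle meets the box front (edge 75 mm inside); the handle sticks out and may sag a few degrees
- sleeve1_mid (a point): steel sleeve (short thick tube) standing upright on the counter: 50 mm outside diameter, 60 mm high, open right through. Its bore is either 26 mm (slides over a gauge post) or 19 mm (does not go over it: stops on the post's tip); any sleeve may be either, at most two of those present have the wide bore. May be absent. This point is its centre, half-way up; z along its axis
- sleeve2_mid (a point): steel sleeve (short thick tube) standing upright on the counter: 50 mm outside diameter, 60 mm high, open right through. Its bore is either 26 mm (slides over a gauge post) or 19 mm (does not go over it: stops on the post's tip); any sleeve may be either, at most two of those present have the wide bore. May be absent. This point is its centre, half-way up; z along its axis
- sleeve3_mid (a point): steel sleeve (short thick tube) standing upright on the counter: 50 mm outside diameter, 60 mm high, open right through. Its bore is either 26 mm (slides over a gauge post) or 19 mm (does not go over it: stops on the post's tip); any sleeve may be either, at most two of those present have the wide bore. May be absent. This point is its centre, half-way up; z along its axis
- sleeve4_mid (a point): steel sleeve (short thick tube) standing upright on the counter: 50 mm outside diameter, 60 mm high, open right through. Its bore is either 26 mm (slides over a gauge post) or 19 mm (does not go over it: stops on the post's tip); any sleeve may be either, at most two of those present have the wide bore. May be absent. This point is its centre, half-way up; z along its axis
- post1 (a point): one of three equal steel gauge posts in a row, 85 mm apart, on a fixed aluminium base 75 x 240 x 20 mm: 22 mm diameter, top 50 mm above the base, tip bevelled to 16 mm over its last 4 mm. This point is the middle of the post's foot on the base's top face (20 mm above the counter); y along the row
- post2 (a point): one of three equal steel gauge posts in a row, 85 mm apart, on a fixed aluminium base 75 x 240 x 20 mm: 22 mm diameter, top 50 mm above the base, tip bevelled to 16 mm over its last 4 mm. This point is the middle of the post's foot on the base's top face (20 mm above the counter); y along the row
- post3 (a point): one of three equal steel gauge posts in a row, 85 mm apart, on a fixed aluminium base 75 x 240 x 20 mm: 22 mm diameter, top 50 mm above the base, tip bevelled to 16 mm over its last 4 mm. This point is the middle of the post's foot on the base's top face (20 mm above the counter); y along the row
- tray_in (a point): grey open tray for misfits, fixed: 130 mm (its x) by 165 mm (its y) outside, walls 5 mm thick, rim 34 mm above the counter. This point is the centre of its inner floor, 5 mm above the counter
- sander: cork sanding block, 85 x 55 x 22 mm, lying among the task's things; origin under its centre. Not to be disturbed
- offcut: wood offcut lying between the blade boxes and the scrapers, 100 x 45 x 30 mm; origin under its centre. Not to be disturbed
- tape: black tape measure, 70 x 40 x 62 mm high; origin under its centre. Not to be disturbed
- screwjar: clear jar, 64 mm across, 75 mm high, standing; origin under its centre. Not to be disturbed
Mind the look-alikes: they are no part of the job. Leave any pink look-alike of the part that bears scraper_narrow_grip alone.

How it is judged (in metres and radians):
On the way, in this order (a step that is already met when the one before it is completed fails the run):
1. both scraper blades are fully home in their matching blade boxes (x of scraper_wide_edge in the frame of box_wide_mouth between 0.064 and 0.085 m and y of scraper_wide_edge in the frame of box_wide_mouth between -0.013 and 0.013 m and z of scraper_wide_edge in the frame of box_wide_mouth between -0.008 and 0.008 m and x of scraper_narrow_edge in the frame of box_narrow_mouth between 0.064 and 0.085 m and y of scraper_narrow_edge in the frame of box_narrow_mouth between -0.013 and 0.013 m and z of scraper_narrow_edge in the frame of box_narrow_mouth between -0.008 and 0.008 m), for 0.3 s.
2. every sleeve is sorted: those that fit down on a post, the others upright in the tray (((horizontal distance between sleeve1_mid and post1 below 0.007 m and height (world z) of sleeve1_mid below 0.058 m) or (horizontal distance between sleeve1_mid and post2 below 0.007 m and height (world z) of sleeve1_mid below 0.058 m) or (horizontal distance between sleeve1_mid and post3 below 0.007 m and height (world z) of sleeve1_mid below 0.058 m)) and ((horizontal distance between sleeve2_mid and post1 below 0.007 m and height (world z) of sleeve2_mid below 0.058 m) or (horizontal distance between sleeve2_mid and post2 below 0.007 m and height (world z) of sleeve2_mid below 0.058 m) or (horizontal distance between sleeve2_mid and post3 below 0.007 m and height (world z) of sleeve2_mid below 0.058 m)) and x of sleeve3_mid in the frame of tray_in between -0.05 and 0.05 m and y of sleeve3_mid in the frame of tray_in between -0.065 and 0.065 m and height (world z) of each of sleeve3_mid, sleeve4_mid below 0.045 m and angle between the z axis of each of sleeve3_mid, sleeve4_mid and the z axis of tray_in, either way round below 0.12 rad and x of sleeve4_mid in the frame of tray_in between -0.05 and 0.05 m and y of sleeve4_mid in the frame of tray_in between -0.065 and 0.065 m), for 0.3 s.
At the end, for the whole second after the job is handed in: each scraper's blade edge is at least 64 mm inside the slot of its own box; each sleeve with the 26 mm bore is down on a post (within 7 mm of its axis, within 8 mm of the base); each 19 mm one stands upright (within 7 degrees) on the tray's floor; all at rest (all of step 1 and all of step 2 and linear speed of each of sleeve1, sleeve2, sleeve3, sleeve4, scraper_wide, scraper_narrow below 0.02 m/s); the robot touches nothing.
It fails at once if a bystander is moved more than 50 mm (distance of any of sander, offcut, tape, screwjar from where it was at the start of the episode above 0.05 m).
Of sleeve1, sleeve2, sleeve3, sleeve4 only 3 to 4 are there at a start; the rules pass over those that are not, and their reading is None.
At some moment in a run one of sleeve1, sleeve2, sleeve3, sleeve4 may be knocked a few centimetres aside while the robot is not near it.
It also fails if it takes over 210 s, if anything falls off the work surface, if the arm or the gripper's body presses on something with over 40 N, if the wrist force passes 120 N, or if a joint passes its speed limit or range.

## Robot

A 6-joint arm with a two-finger parallel gripper is mounted at the origin on the work surface. World frame = base frame: x ahead of the robot, y to its left, z up, the work surface at z = 0. Lengths are in mm, angles in degrees, forces in N, time in s.
With the tool pointing down it reaches from about 300 to 950 mm from the base axis. Payload 3.1 kg.
Tool frame: the origin (TCP) lies where the fingers leave the gripper's body, on its centre line; the fingertips stand 73 mm ahead of it and the grasp point (between the pads) lies 54 mm ahead of it; z points along the fingers, y is the direction in which the jaws open and shut (so a half turn about z gives the same grasp; the last joint's range is limited). The gripper opens to 85 mm and grips with 20 to 120 N. Pads are 22 mm wide; open, the fingers measure 114 mm over their backs; the gripper's body (76 mm by 85 mm) begins 54 mm behind the grasp point. The pads swing forward as they close: fully open they stand 13 mm farther back than shut.
Start: joints at [67.282, 17.653, 93.61, -0, 68.738, -3.994], TCP at [200.66, 591.919, 303.872] pointing down, gripper open.
Joint ranges: [-175.34, 175.34], [-45.06, 112.39], [2.9, 150.54], [-68.45, 248.45], [3.09, 151.38], [-168.51, 168.51]. Speed limits (degrees/s): [159.86, 159.86, 180, 180, 180, 180].

## Interface

Orientations are given as a 3x3 rotation matrix whose columns are the frame's x, y, z axes.
In Python, from bench import status, optics, bot gives the robot as it stands.
- The arm moves only by the shell command python3 -m inch 'ROWS'. ROWS is JSON, a list that holds one entry, the list of rows, each a list of 7 numbers: the shift along the world's x, y, z in m, then the turn, a rotation vector about the world's x, y, z in degrees, then the finger opening in m, from 0 to 0.0854. In form: [[[x, y, z, wx, wy, wz, hand], ...]]. A call has 1 to 20 rows; each row is the pose to reach, as a shift and turn from the pose commanded when the call began; what a row does not reach only later rows make up. A row lasts 1/10 s, in which the tool goes at most 50 mm and 8.59 degrees, less where a joint would pass 70% of its speed; a pose out of reach is approached as far as the arm can. A call with a gripper value outside its range is refused whole. The fingers move at their own pace and stop on an object; the grip force is fixed at half the most. Time passes only in rows, so rows that repeat a pose let the fingers close. It gives the time, the measured TCP pose, the force and the opening at its end, in the units of the state.
- status.read_state(): the state, without advancing time (a new reading comes with each control period).
- optics.snapshot(name): name is "scene" or "side" or "wrist"; returns a dict with "frame" (480x640x3 uint8, red, green, blue), "vfov" (degrees; the focal length in pixels is half the picture's height over the tangent of half this angle, whatever the lens; pixels are square), "cx", "cy" (the principal point, pixels), "rvec" (rotation vector, rad) and "tvec" (3), from world to camera coordinates, as OpenCV has them. Camera axes: x right, y down, z forward; pixel columns grow to the right and rows downward; lengths in mm; the calibration is good to about 2 mm. A picture is of the moment at which its call begins. There is no depth.
- bot.sign_off(): hands the job in, once; it reports no verdict.
The state is a dict: "time_s": time; "joints": joint angles; "dq": joint speeds; "tau": joint torques, N m; "tcp_pos": TCP position; "eef_rot": TCP orientation; "contact_force": force on the tool from outside, world axes, zero at the start; "ft_torque": the same for the moment, N m; "width": opening from 0.0 (shut) to 1.0 (fully open).
Only numpy, scipy, OpenCV 4.12 (cv2) and the standard library are available. Lean on these libraries where they do the work, as an engineer would, in place of code of your own. Each camera call takes 0.05 s, during which the arm holds its last target.

## Working session

There is one attempt and no reset: what is moved stays moved. The work goes in short steps, Python scripts to look and compute and a shell command to move; the robot and the scene stay as the last step left them, time stands still between calls to the robot, and variables do not carry over. Pictures are saved under pics/ and viewed, and the job is handed in when it is done.

```bash
ls -la; mkdir -p pics; python3 - <<'E'
from bench import status, optics, bot
import cv2,numpy as np
print(status.read_state())
for n in ("scene","side","wrist"):
    s=optics.snapshot(n); cv2.imwrite(f"pics/{n}0.png",s["frame"][:,:,::-1]); print(n,s["vfov"],s["cx"],s["cy"],s["rvec"],s["tvec"])
E
```

```text
total 12
drwxr-xr-x  3 agent agent 4096 Dec  6 17:48 .
drwxr-xr-x 23 root  root  4096 Dec  6 17:48 ..
drwxr-xr-x  2 agent agent 4096 Dec  6 17:48 pics
{'time_s': 0.0, 'joints': array([ 6.72822683e+01,  1.77042107e+01,  9.36930770e+01, -2.86318665e-04,
        6.87365514e+01, -3.99384835e+00]), 'dq': array([ 0.01752932, -0.01379494, -0.10387412,  0.02228317,  0.12679182,
        0.01913635]), 'tau': array([ 1.55844355e-03, -4.15267181e+01, -2.76660955e+01, -3.86794716e-05,
        1.04181180e-02, -1.50186867e-05]), 'tcp_pos': array([200.39683714, 591.2833838 , 302.62050728]), 'eef_rot': array([[-9.47077063e-01,  3.21005034e-01, -8.97820361e-04],
       [ 3.21006250e-01,  9.47074621e-01, -2.15650309e-03],
       [ 1.58054532e-04, -2.33058055e-03, -9.99997272e-01]]), 'contact_force': array([ 0.28127874, -0.0525403 ,  0.75804477]), 'ft_torque': array([ 0.04546838, -0.05762949, -0.02348865]), 'width': 1.0021153194906693}
scene 57.32991152191542 320.10648785178705 242.3028153504456 [ 2.22097388  0.67037298 -0.30510556] [-376.3963132  -138.32228808 1221.78748081]
side 50.23692583899278 325.254755361349 240.35907644851588 [ 2.31670312 -0.82728539  0.31978535] [-372.78587585  277.0820476  1083.65069058]
wrist 63.41091624889187 314.2210897805095 241.95755805912614 [-2.35522143 -1.68918841 -0.24141762] [-624.17949435  -36.55613001  378.81714104]
```

View pics/scene0.png

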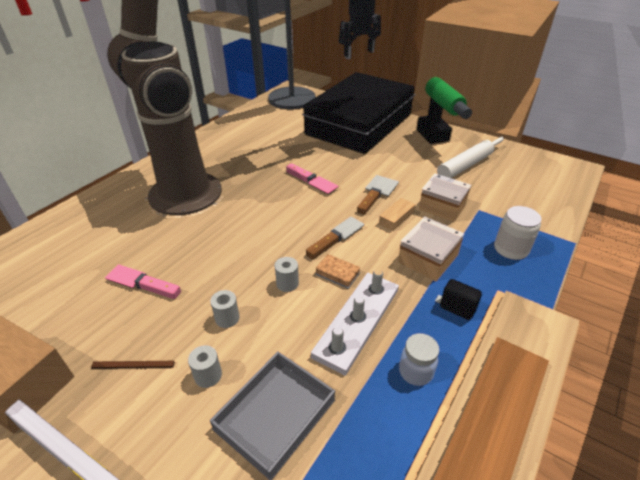

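View pics/side0.png

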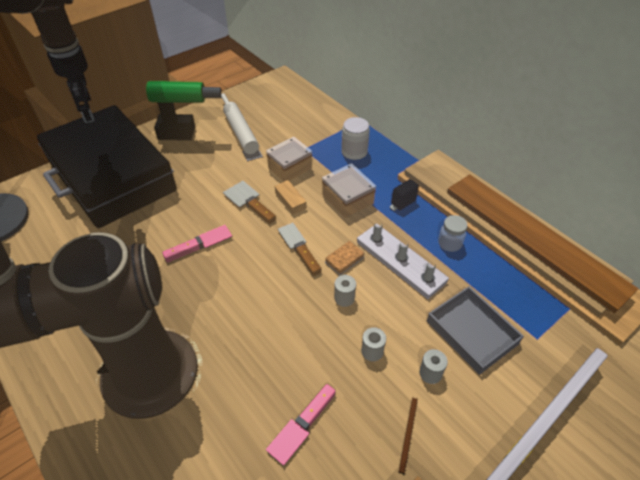

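View pics/wrist0.png

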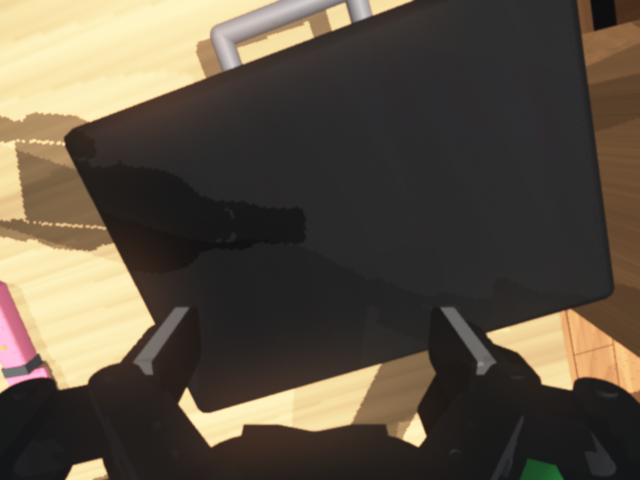

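The scene view shows two brown-handled scrapers, at about (372,195) and (335,238). The pink look-alikes are at (312,180) and (143,282). There are three sleeves at (287,273), (225,309) and (205,367). The boxes are at (446,192) and (431,243), the sander at (337,269), the offcut at (399,212), the posts at (338-377,285-340) and the tray at (275,410).

```bash
cat > h.py <<'E'
from bench import status, optics, bot
import cv2,numpy as np
def cam(s):
    f=240/np.tan(np.radians(s["vfov"])/2)
    K=np.array([[f,0,s["cx"]],[0,f,s["cy"]],[0,0,1]]);R=cv2.Rodrigues(np.array(s["rvec"],float))[0]
    return K,R,np.array(s["tvec"],float)
def onz(s,uv,z):
    K,R,t=cam(s);c=-R.T@t
    uv=np.atleast_2d(np.array(uv,float));d=(R.T@np.linalg.inv(K)@np.c_[uv,np.ones(len(uv))].T).T
    return c+d*((z-c[2])/d[:,2])[:,None]
def proj(s,P):
    K,R,t=cam(s);q=(K@(R@np.atleast_2d(np.array(P,float)).T+t[:,None])).T
    return q[:,:2]/q[:,2:]
def tri(s1,uv1,s2,uv2):
    Ps=[np.array(cam(s)[0])@np.c_[cam(s)[1],cam(s)[2]] for s in (s1,s2)]
    X=cv2.triangulatePoints(Ps[0],Ps[1],np.array(uv1,float).reshape(-1,2).T,np.array(uv2,float).reshape(-1,2).T)
    return (X[:3]/X[3]).T
def crop(s,x0,y0,w,h,k,fn):
    im=s["frame"][y0:y0+h,x0:x0+w,::-1];cv2.imwrite(fn,cv2.resize(im,None,fx=k,fy=k,interpolation=cv2.INTER_CUBIC))
E
python3 - <<'E'
from h import *
for n,a in (("scene",(290,160,200,150,4)),("side",(210,120,200,150,4))):
    s=optics.snapshot(n); crop(s,*a,f"pics/{n}_c1.png")
    K,R,t=cam(s);print(n,"cam at",-R.T@t)
E
```

```text
scene cam at [ 871.86993314 -624.01931135  709.93986152]
side cam at [ -35.2754856  -611.51386695 1007.39715116]
```

View pics/scene_c1.png

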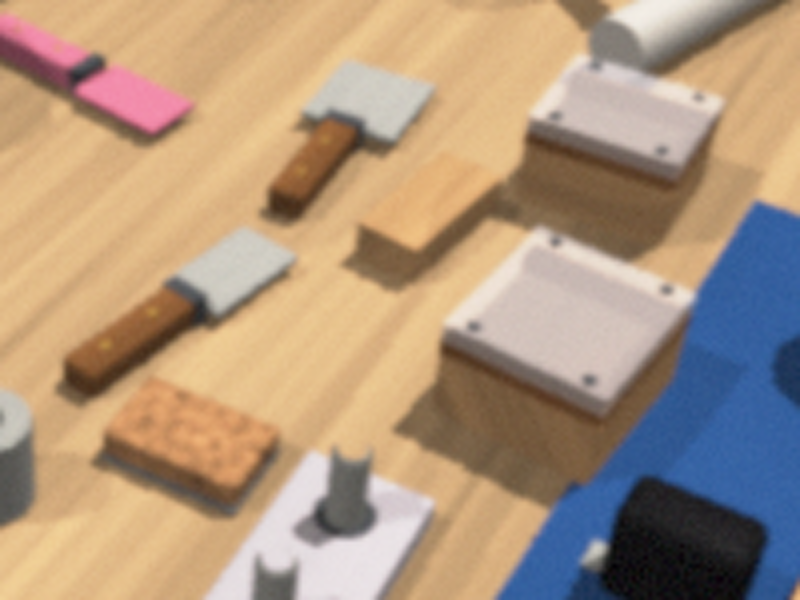

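View pics/side_c1.png

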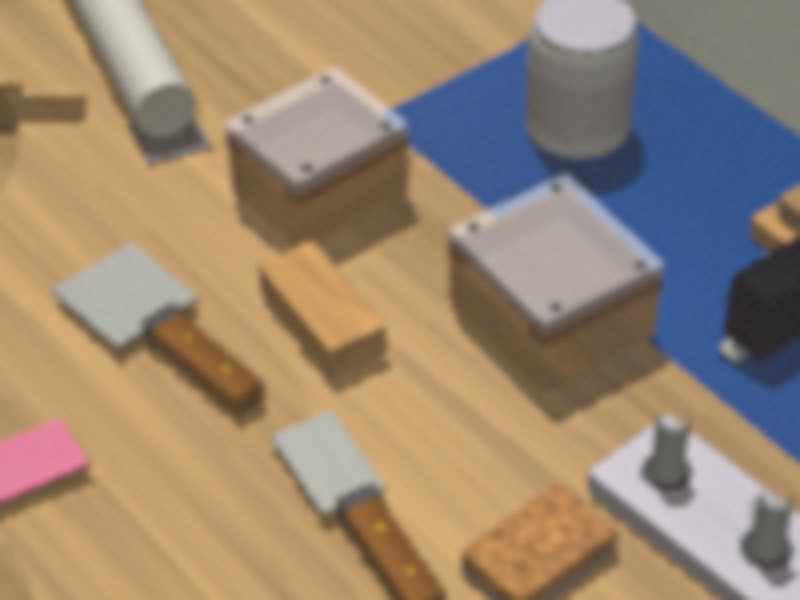

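The crops settle which scraper is which. The wide one has its blade at scene (382,186), and the narrow one has its blade at scene (348,230). Both are brown, so I'm leaving the pink ones. The larger box is the near one at (431,243) and the smaller is at (446,192). Next I'll measure everything.

```bash
python3 - <<'E'
from h import *
np.set_printoptions(precision=1,suppress=True)
S=optics.snapshot("scene");D=optics.snapshot("side")
cs=lambda L:np.array(L)/4+[290,160]
cd=lambda L:np.array(L)/4+[210,120]
def show(n,s,uv,z):
    P=onz(s,uv,z);print(n,P[:,:2].tolist() if 0 else P[:,:2].round(0).tolist(),"edges",np.linalg.norm(np.roll(P,-1,0)-P,axis=1),"ctr",P.mean(0)[:2])
show("boxNear S",S,cs([(443,330),(545,230),(693,297),(605,410)]),67)
show("boxNear D",D,cd([(451,232),(567,177),(661,262),(546,330)]),67)
show("boxFar S",S,cs([(528,125),(580,58),(722,102),(675,180)]),67)
show("boxFar D",D,cd([(228,125),(333,70),(408,122),(298,190)]),67)
show("wide blade S",S,cs([(300,112),(345,62),(435,92),(385,143)]),13)
show("wide blade D",D,cd([(55,292),(130,245),(195,298),(122,348)]),13)
show("narrow blade S",S,cs([(175,278),(240,230),(296,258),(220,317)]),13)
show("narrow blade D",D,cd([(275,437),(330,412),(380,485),(325,515)]),13)
show("wide handle S: butt mid, sh mid",S,cs([(283,192),(343,122)]),22)
show("wide handle D",D,cd([(248,395),(165,318)]),22)
show("narrow handle S",S,cs([(82,365),(190,295)]),22)
show("offcut S",S,cs([(360,230),(447,153),(500,183),(418,250)]),30)
show("offcut D",D,cd([(262,268),(312,242),(383,327),(328,360)]),30)
show("sander S",S,cs([(105,425),(155,378),(278,435),(232,500)]),22)
E
```

```text
boxNear S [[619.0, 70.0], [630.0, 182.0], [723.0, 172.0], [717.0, 59.0]] edges [113.   93.9 112.6  98.5] ctr [672.3 120.6]
boxNear D [[621.0, 178.0], [719.0, 171.0], [711.0, 67.0], [609.0, 68.0]] edges [ 98.4 103.7 101.6 111. ] ctr [664.9 121. ]
boxFar S [[578.0, 275.0], [576.0, 365.0], [671.0, 367.0], [676.0, 270.0]] edges [89.9 95.9 96.2 97.9] ctr [625.3 319.1]
boxFar D [[568.0, 363.0], [664.0, 366.0], [670.0, 286.0], [566.0, 277.0]] edges [ 95.5  80.4 104.5  86.6] ctr [616.7 323.2]
wide blade S [[416.0, 278.0], [412.0, 350.0], [483.0, 351.0], [482.0, 278.0]] edges [72.3 70.7 73.6 65.7] ctr [448.2 314.5]
wide blade D [[406.0, 348.0], [473.0, 355.0], [478.0, 283.0], [412.0, 274.0]] edges [67.1 73.1 66.4 74.6] ctr [442.3 315. ]
narrow blade S [[439.0, 81.0], [448.0, 143.0], [492.0, 138.0], [481.0, 65.0]] edges [63.3 43.7 74.4 44.8] ctr [465.  106.7]
narrow blade D [[445.0, 144.0], [486.0, 139.0], [473.0, 68.0], [430.0, 71.0]] edges [41.4 71.6 42.3 74.5] ctr [458.4 105.4]
wide handle S: butt mid, sh mid [[457.0, 182.0], [452.0, 272.0]] edges [90.1 90.1] ctr [454.3 227.2]
wide handle D [[449.0, 178.0], [446.0, 271.0]] edges [93.4 93.4] ctr [447.5 224.5]
narrow handle S [[442.0, -23.0], [461.0, 63.0]] edges [88.6 88.6] ctr [451.1  19.8]
offcut S [[521.0, 165.0], [530.0, 268.0], [573.0, 257.0], [559.0, 168.0]] edges [103.2  43.9  90.8  38.8] ctr [545.7 214.6]
offcut D [[522.0, 263.0], [564.0, 262.0], [551.0, 165.0], [504.0, 164.0]] edges [ 42.5  97.6  47.3 100.2] ctr [535.5 213.4]
sander S [[480.0, -57.0], [482.0, -9.0], [564.0, -10.0], [568.0, -66.0]] edges [47.1 81.2 55.6 88.1] ctr [523.4 -35.6]
```

```bash
python3 -m inch '[[[0.125,-0.173,0,0,0,-35,0.05],[0.249,-0.347,-0.03,0,0,-69,0.05],[0.249,-0.347,-0.03,0,0,-69,0.05],[0.249,-0.347,-0.03,0,0,-69,0.05],[0.249,-0.347,-0.03,0,0,-69,0.05],[0.249,-0.347,-0.03,0,0,-69,0.05],[0.249,-0.347,-0.03,0,0,-69,0.05],[0.249,-0.347,-0.03,0,0,-69,0.05],[0.249,-0.347,-0.03,0,0,-69,0.05],[0.249,-0.347,-0.03,0,0,-69,0.05],[0.249,-0.347,-0.03,0,0,-69,0.05],[0.249,-0.347,-0.03,0,0,-69,0.05],[0.249,-0.347,-0.03,0,0,-69,0.05]]]'
python3 - <<'E'
from h import *
np.set_printoptions(precision=2,suppress=True)
s=status.read_state();print(s["joints"],s["tcp_pos"],s["eef_rot"],s["contact_force"],s["width"])
w=optics.snapshot("wrist");cv2.imwrite("pics/w1.png",w["frame"][:,:,::-1])
K,R,t=cam(w);print(-R.T@t,R.T[:,2])
E
```

```text
time_s: 1.65
tcp_pos: [449.0, 246.0, 274.0]
eef_rot: [[-0.042, 0.999, -0.0], [0.999, 0.042, 0.0], [0.0, -0.0, -1.0]]
contact_force: [0.2, -0.3, 1.4]
width: 0.585
[ 23.84   7.04 110.26   0.02  62.7   21.44] [448.98 246.03 273.98] [[-0.04  1.   -0.  ]
 [ 1.    0.04  0.  ]
 [ 0.   -0.   -1.  ]] [ 0.2  -0.33  1.39] 0.58514479785473
[446.07 318.09 343.98] [ 0.01 -0.28 -0.96]
```

View pics/w1.png

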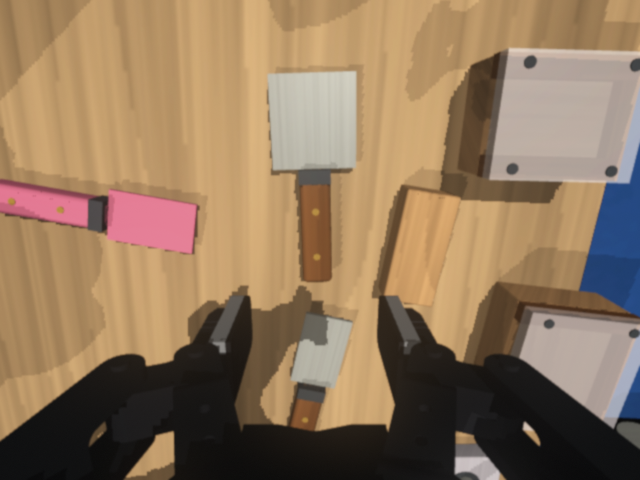

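The wrist view shows the wide scraper with its handle centre line at about column 316, rows 180-280, and its blade at rows 70-172. The narrow scraper is below it. Each box's pocket opens on the left side, which is -x in the world.

```bash
python3 - <<'E'
from h import *
np.set_printoptions(precision=1,suppress=True)
w=optics.snapshot("wrist");f=w["frame"]
hsv=cv2.cvtColor(f,cv2.COLOR_RGB2HSV)
# handle mask: brown saturated dark
m=((hsv[...,0]<15)&(hsv[...,1]>130)&(hsv[...,2]<150)).astype(np.uint8)
n,l,st,c=cv2.connectedComponentsWithStats(m[:300,250:400]);i=1+np.argmax(st[1:,4]);print(st[i])
pts=np.argwhere(l==i)[:,::-1]+[250,0]
P=onz(w,pts,22)[:,:2];r=cv2.minAreaRect(P.astype(np.float32));print("handle",r, cv2.boxPoints(r))
b=((hsv[...,1]<50)&(hsv[...,2]>110)).astype(np.uint8)
n,l,st,c=cv2.connectedComponentsWithStats(b[:300,250:400]);i=1+np.argmax(st[1:,4])
pts=np.argwhere(l==i)[:,::-1]+[250,0]
r=cv2.minAreaRect(onz(w,pts,13)[:,:2].astype(np.float32));print("blade",r,cv2.boxPoints(r))
b[:]=b
n,l,st,c=cv2.connectedComponentsWithStats(b[300:390,280:360]);i=1+np.argmax(st[1:,4])
pts=np.argwhere(l==i)[:,::-1]+[280,300]
r=cv2.minAreaRect(onz(w,pts,13)[:,:2].astype(np.float32));print("narrow blade",r,cv2.boxPoints(r))
print("boxes top", onz(w,[(508,48),(488,178),(630,183),(525,306)],67)[:,:2])
print("offcut",onz(w,[(403,186),(461,196),(433,305),(385,297)],30)[:,:2])
E
```

```text
[  50  185   31   97 2671]
handle ((450.7487487792969, 229.99014282226562), (25.267751693725586, 85.36032104492188), 3.89133882522583) [[435.2 271.7]
 [441.  186.6]
 [466.2 188.3]
 [460.5 273.4]]
blade ((444.3150634765625, 322.4333801269531), (69.41783905029297, 75.22750091552734), 4.1949462890625) [[406.9 357.4]
 [412.5 282.4]
 [481.7 287.5]
 [476.2 362.5]]
narrow blade ((460.35040283203125, 110.91883850097656), (76.33946990966797, 44.82565689086914), 79.83527374267578) [[431.6  77.3]
 [475.7  69.4]
 [489.1 144.5]
 [445.  152.4]]
boxes top [[569.3 372.9]
 [570.5 289.1]
 [671.9 289.8]
 [616.  191.6]]
offcut [[519.5 276. ]
 [567.6 269.8]
 [557.2 172.2]
 [514.1 178.1]]
```

```bash
python3 -m inch '[[[0,0.004,-0.05,0,0,2,0.05],[0,0.004,-0.1,0,0,2,0.05],[0,0.004,-0.15,0,0,2,0.05],[0,0.004,-0.18,0,0,2,0.05],[0,0.004,-0.19,0,0,2,0.05],[0,0.004,-0.195,0,0,2,0.05],[0,0.004,-0.195,0,0,2,0.05]]]'
python3 - <<'E'
from h import *
w=optics.snapshot("wrist");cv2.imwrite("pics/w2.png",w["frame"][:,:,::-1])
E
```

```text
time_s: 2.45
tcp_pos: [450.4, 249.6, 79.7]
eef_rot: [[-0.075, 0.997, 0.002], [0.997, 0.075, 0.001], [0.001, 0.002, -1.0]]
contact_force: [0.6, 0.4, 0.8]
width: 0.589
```

View pics/w2.png

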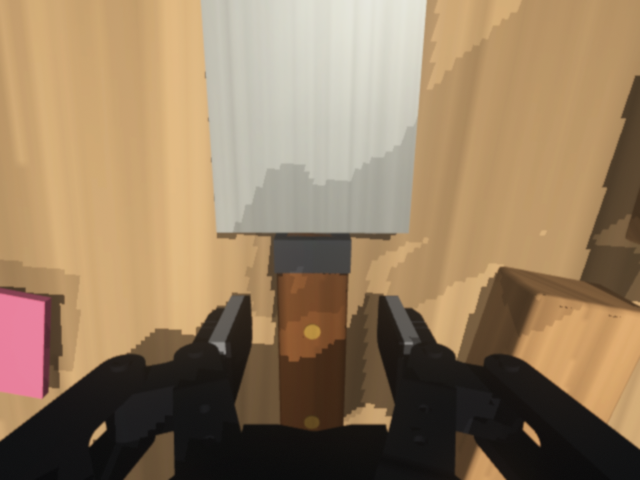

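The handle is centred between the fingers at columns 278-348, with the shoulder at row 235. I'll close on it.

```bash
python3 -m inch '[[[0,0,-0.003,0,0,0,0.05],[0,0,-0.003,0,0,0,0.0],[0,0,-0.003,0,0,0,0.0],[0,0,-0.003,0,0,0,0.0],[0,0,-0.003,0,0,0,0.0],[0,0,-0.003,0,0,0,0.0],[0,0,-0.003,0,0,0,0.0],[0,0,-0.003,0,0,0,0.0],[0,0,-0.003,0,0,0,0.0]]]'
```

```text
time_s: 3.4
tcp_pos: [450.7, 249.3, 77.2]
eef_rot: [[-0.074, 0.997, 0.002], [0.997, 0.074, 0.001], [0.001, 0.002, -1.0]]
contact_force: [-1.3, -0.7, 6.3]
width: 0.29
```

```bash
python3 -m inch '[[[0,0,0.05,0,0,0,0],[0,0,0.1,0,0,0,0],[0,0,0.1,0,0,0,0],[0.01,-0.02,0.1,0,0,-30,0],[0.02,-0.06,0.1,0,0,-60,0],[0.03,-0.113,0.1,0,0,-100,0],[0.03,-0.113,0.1,0,0,-100,0],[0.03,-0.113,0.1,0,0,-100,0],[0.03,-0.113,0.1,0,0,-100,0],[0.03,-0.113,0.1,0,0,-100,0],[0.03,-0.113,0.1,0,0,-100,0],[0.03,-0.113,0.1,0,0,-100,0],[0.03,-0.113,0.1,0,0,-100,0],[0.03,-0.113,0.1,0,0,-100,0],[0.03,-0.113,0.1,0,0,-100,0],[0.03,-0.113,0.1,0,0,-100,0],[0.03,-0.113,0.1,0,0,-100,0],[0.03,-0.113,0.1,0,0,-100,0],[0.03,-0.113,0.1,0,0,-100,0]]]'
python3 - <<'E'
from h import *
for n in ("wrist","scene","side"):
    w=optics.snapshot(n);cv2.imwrite(f"pics/{n}3.png",w["frame"][:,:,::-1])
    if n!="wrist": crop(w,*((350,130,160,120) if n=="scene" else (230,120,200,150)),4,f"pics/{n}3c.png")
E
```

```text
time_s: 5.3
tcp_pos: [479.5, 135.9, 175.7]
eef_rot: [[0.995, -0.099, -0.0], [-0.099, -0.995, -0.0], [-0.0, 0.0, -1.0]]
contact_force: [0.0, 0.7, -1.7]
width: 0.29
```

View pics/wrist3.png

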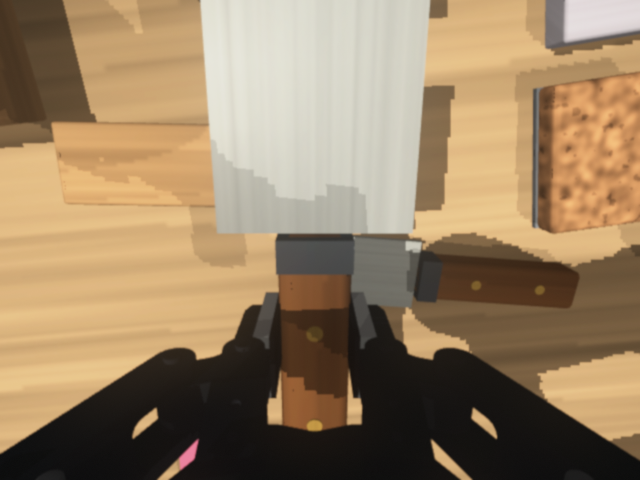

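View pics/scene3c.png

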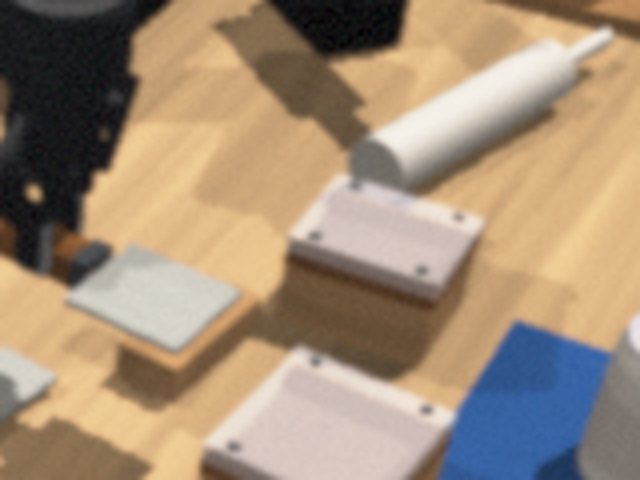

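View pics/side3c.png

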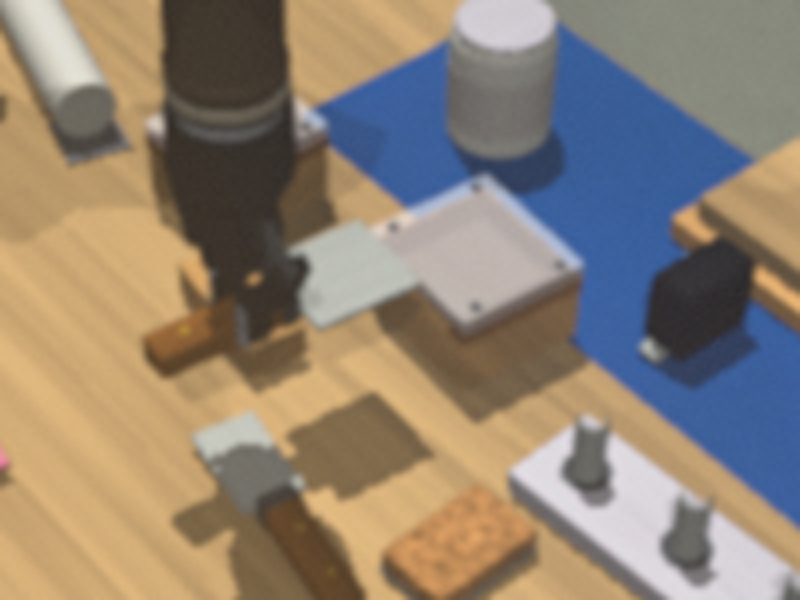

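The scraper is held square: in the wrist view the blade spans columns 203-428 and heads straight up the picture. Now I'll triangulate its front corners and the box corners from the two fixed cameras.

```bash
python3 - <<'E'
from h import *
np.set_printoptions(precision=1,suppress=True)
S=optics.snapshot("scene");D=optics.snapshot("side")
q=lambda L,o:(np.array(L)+.5)/4-.5+o
a=q([(243,292),(180,350),(68,300)],[350,130]);b=q([(363,222),(420,277),(320,325)],[230,120])
print("blade FL FR BR",tri(S,a,D,b))
a=q([(545,230),(443,330),(605,410),(693,297)],[290,160]);b=q([(451,232),(546,330),(661,262),(567,177)],[210,120])
print("boxNear FL FR BR BL",tri(S,a,D,b))
a=q([(580,58),(528,125),(675,180),(722,102)],[290,160]);b=q([(228,125),(298,190),(408,122),(333,70)],[210,120])
print("boxFar",tri(S,a,D,b))
crop(S,395,215,80,60,10,"pics/bn_s.png");crop(D,310,155,80,60,10,"pics/bn_d.png")
E
```

```text
blade FL FR BR [[594.1 156.4 109.5]
 [588.1  91.5 110.2]
 [513.7  99.4 108.3]]
boxNear FL FR BR BL [[626.5 187.3  60.6]
 [615.   75.6  60.1]
 [714.4  71.   60.7]
 [721.5 175.5  64.1]]
boxFar [[571.9 371.5  62.2]
 [572.3 288.7  57.1]
 [672.3 290.2  59.5]
 [668.4 374.8  61.5]]
```

View pics/bn_s.png

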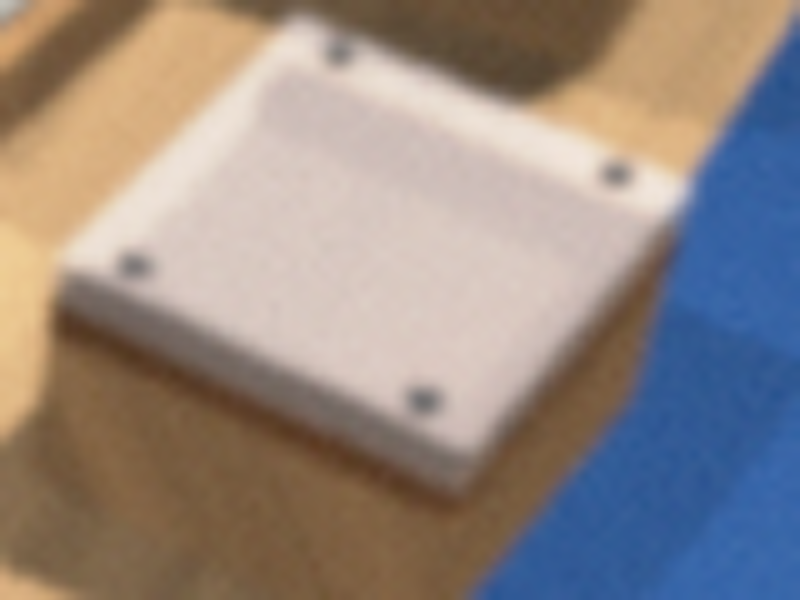

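View pics/bn_d.png

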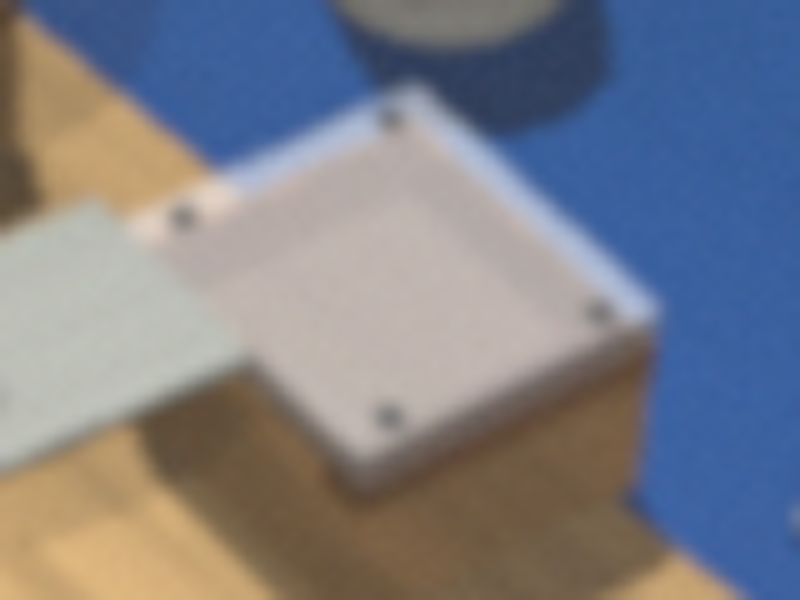

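```bash
python3 - <<'E'
from h import *
np.set_printoptions(precision=1,suppress=True)
S=optics.snapshot("scene");D=optics.snapshot("side")
q=lambda L,o,k:(np.array(L)+.5)/k-.5+o
def rep(n,X):
    c=X.mean(0);v=X[2]+X[3]-X[0]-X[1];u=X[0]+X[3]-X[1]-X[2]
    print(n,X,"ctr",c,"head",np.degrees(np.arctan2(v[1],v[0])),np.degrees(np.arctan2(-u[0],u[1])),"len",np.linalg.norm(v)/2,np.linalg.norm(u)/2)
a=q([(338,52),(135,265),(425,400),(617,173)],[395,215],10);b=q([(182,216),(388,416),(598,312),(390,118)],[310,155],10)
rep("near screws",tri(S,a,D,b));print(onz(S,a,67).mean(0),onz(D,b,67).mean(0))
a=np.array([(423.6,216.1),(401.1,241.1),(441.4,260.6),(463.6,233.6)]);b=np.array([(322.6,177.4),(346.1,201.1),(375.6,184.6),(351.1,162.6)])
rep("near corners",tri(S,a,D,b))
# far box screws: scene crop1 ; side crop1 coordinates
a=q([(597,66),(555,117),(662,151),(700,98)],[290,160],4);print("far scene screws@67",onz(S,a,67),onz(S,a,67).mean(0))
E
```

```text
near screws [[637.1 177.   65.8]
 [629.7  83.6  65.6]
 [699.7  78.4  65.2]
 [707.1 171.2  66.1]] ctr [668.4 127.6  65.7] head -4.5144794201693905 -4.528538662895779 len 70.20453599869187 93.35651728987413
[668.8 126.9  67. ] [667.1 126.   67. ]
near corners [[622.7 181.6  66.8]
 [615.8  76.8  62.5]
 [714.6  69.3  65.1]
 [722.8 177.9  65.2]] ctr [669.  126.4  64.9] head -3.223107972028067 -4.041881149251531 len 99.59406269797452 107.02587090031315
far scene screws@67 [[587.1 363.   67. ]
 [587.5 293.3  67. ]
 [657.3 295.6  67. ]
 [656.7 364.3  67. ]] [622.2 329.   67. ]
```

```bash
python3 -m inch '[[[0,0.0075,-0.03,0,0,1.2,0],[0,0.0075,-0.055,0,0,1.2,0],[0,0.0075,-0.059,0,0,1.2,0],[0,0.0075,-0.059,0,0,1.2,0],[0,0.0075,-0.059,0,0,1.2,0]]]'
python3 - <<'E'
from h import *
S=optics.snapshot("scene");D=optics.snapshot("side")
crop(S,370,195,110,82,7,"pics/s4.png");crop(D,290,150,110,82,7,"pics/d4.png")
E
```

```text
time_s: 6.15
tcp_pos: [480.5, 143.6, 117.8]
eef_rot: [[0.997, -0.079, 0.002], [-0.079, -0.997, 0.0], [0.002, -0.0, -1.0]]
contact_force: [0.4, 1.4, -2.3]
width: 0.288
```

View pics/s4.png

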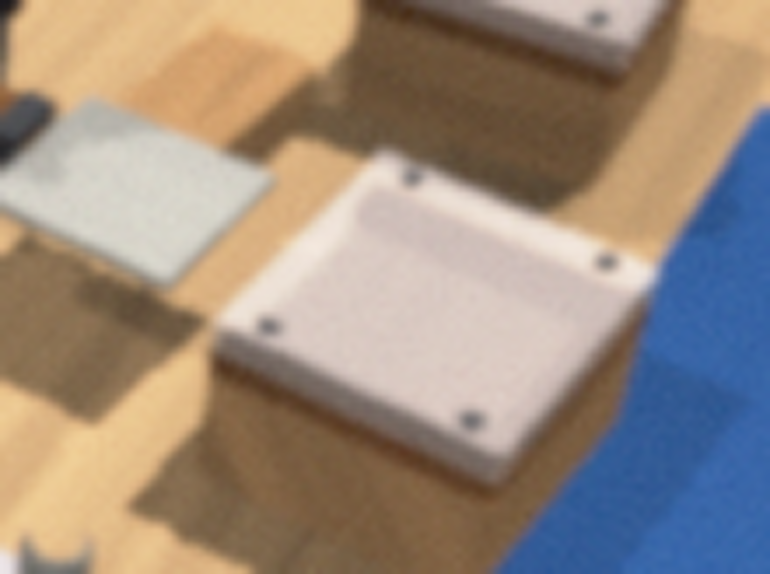

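View pics/d4.png

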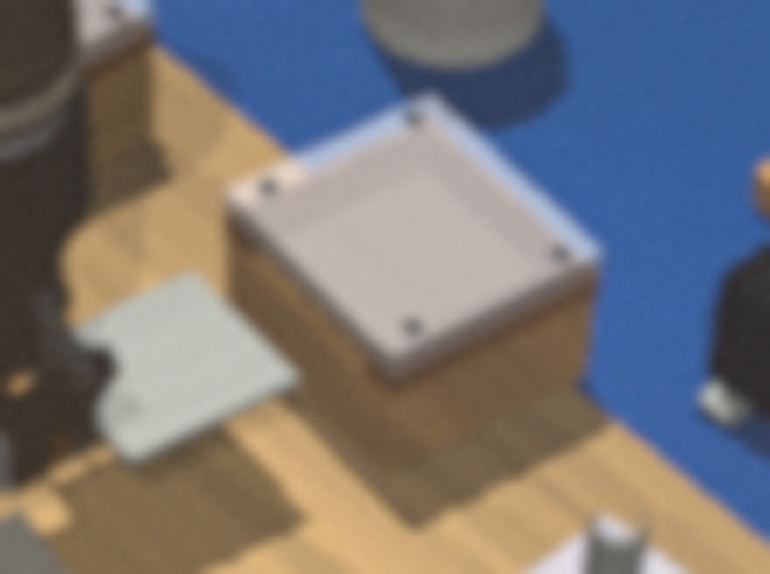

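```bash
python3 - <<'E'
from h import *
np.set_printoptions(precision=1,suppress=True)
S=optics.snapshot("scene");D=optics.snapshot("side")
q=lambda L,o,k:(np.array(L)+.5)/k-.5+o
B=tri(S,q([(272,181),(171,284)],[370,195],7),D,q([(192,272),(299,381)],[290,150],7));print("blade FL FR",B)
X=tri(S,q([(413,178),(269,327),(472,420),(607,262)],[370,195],7),D,q([(267,187),(412,327),(560,254),(415,119)],[290,150],7))
c=X.mean(0);v=X[2]+X[3]-X[0]-X[1];h=np.arctan2(v[1],v[0]);print(X,c,np.degrees(h))
d=np.array([np.cos(h),np.sin(h)]);n=np.array([-d[1],d[0]])
for p in list(B)+[B.mean(0)]: r=p[:2]-(c[:2]-50*d);print("rel mouth x,y",r@d,r@n)
E
```

```text
blade FL FR [[593.2 168.8  51.2]
 [588.6  99.8  50.7]]
[[637.5 177.7  64.7]
 [629.8  83.4  65.2]
 [699.8  77.7  65.5]
 [707.3 170.2  66.1]] [668.6 127.2  65.4] -5.3662713302213945
rel mouth x,y -28.953640288668446 34.30599414231511
rel mouth x,y -27.11128548134059 -34.82457175293042
rel mouth x,y -28.03246288500446 -0.2592888053076523
```

```bash
python3 -m inch '[[[0.01,-0.0009,-0.0015,0,0,0,0],[0.02,-0.0017,-0.0015,0,0,0,0],[0.025,-0.0021,-0.0015,0,0,0,0],[0.03,-0.0026,-0.0015,0,0,0,0],[0.035,-0.003,-0.0015,0,0,0,0],[0.04,-0.0034,-0.0015,0,0,0,0],[0.045,-0.0038,-0.0015,0,0,0,0],[0.045,-0.0038,-0.0015,0,0,0,0]]]'
```

```text
time_s: 7.15
tcp_pos: [525.6, 139.6, 115.5]
eef_rot: [[0.997, -0.079, 0.001], [-0.079, -0.997, 0.0], [0.001, -0.0, -1.0]]
contact_force: [0.0, 0.3, -1.1]
width: 0.289
```

```bash
python3 -m inch '[[[0.01,-0.0009,0,0,0,0,0],[0.02,-0.0017,0,0,0,0,0],[0.03,-0.0026,0,0,0,0,0],[0.04,-0.0034,0,0,0,0,0],[0.05,-0.0043,0,0,0,0,0],[0.054,-0.0046,0,0,0,0,0],[0.054,-0.0046,0,0,0,0,0]]]'
python3 - <<'E'
from h import *
S=optics.snapshot("scene");D=optics.snapshot("side")
crop(S,370,195,110,82,7,"pics/s5.png");crop(D,290,150,110,82,7,"pics/d5.png")
E
```

```text
time_s: 7.85
tcp_pos: [579.5, 134.9, 115.4]
eef_rot: [[0.997, -0.079, 0.001], [-0.079, -0.997, 0.0], [0.001, -0.0, -1.0]]
contact_force: [1.0, -0.5, -2.4]
width: 0.286
```

View pics/s5.png

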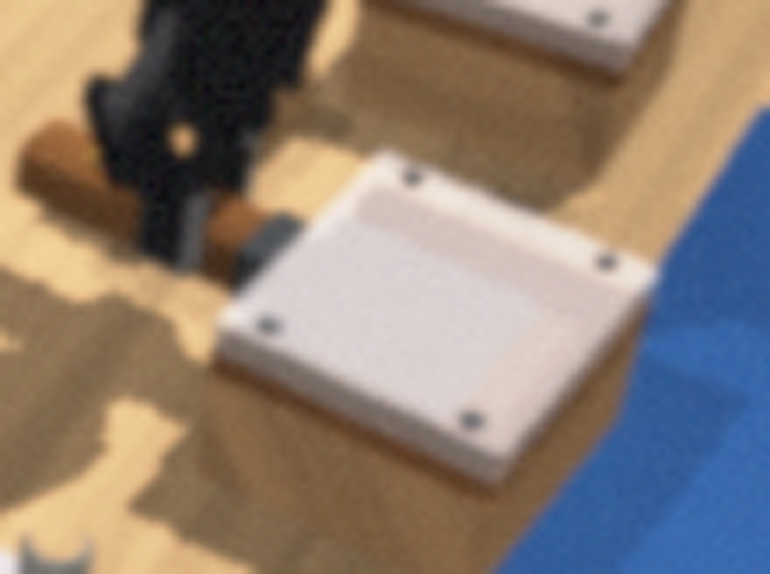

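View pics/d5.png

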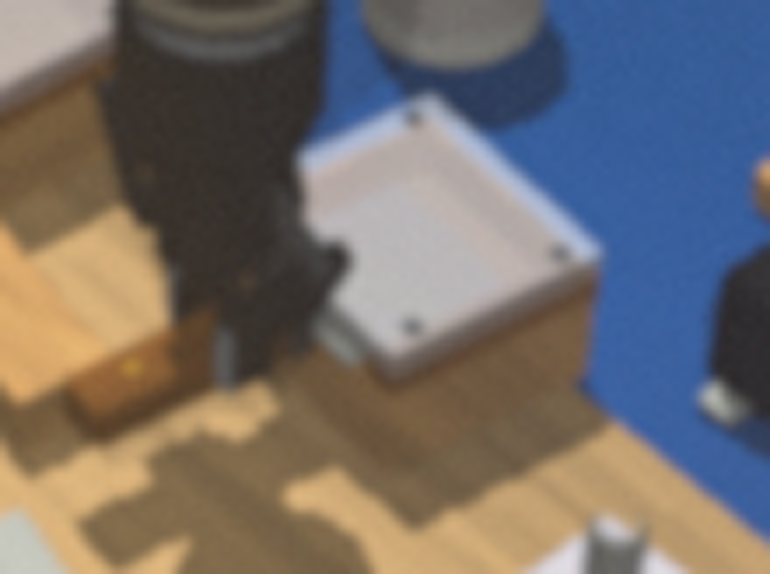

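The blade is inside, visible through the lid, with a few millimetres still showing at side crop (345,340). I'll push until the shoulder meets the box.

```bash
python3 -m inch '[[[0.001,-0.0001,0,0,0,0,0],[0.002,-0.0002,0,0,0,0,0],[0.003,-0.0003,0,0,0,0,0],[0.0035,-0.0003,0,0,0,0,0],[0.0035,-0.0003,0,0,0,0,0]]]'; python3 -m inch '[[[0.0005,-0.0001,0,0,0,0,0],[0.001,-0.0001,0,0,0,0,0],[0.0015,-0.0001,0,0,0,0,0],[0.0015,-0.0001,0,0,0,0,0]]]'
```

```text
time_s: 8.45
tcp_pos: [582.3, 134.7, 115.5]
eef_rot: [[0.997, -0.079, 0.0], [-0.079, -0.997, 0.0], [0.0, -0.0, -1.0]]
contact_force: [0.6, -0.6, -0.8]
width: 0.282
time_s: 8.85
tcp_pos: [583.2, 134.6, 115.2]
eef_rot: [[0.997, -0.079, -0.001], [-0.079, -0.997, -0.0], [-0.001, 0.0, -1.0]]
contact_force: [-0.4, 0.3, -1.2]
width: 0.287
```

```bash
python3 -m inch '[[[0.001,-0.0001,0,0,0,0,0],[0.002,-0.0002,0,0,0,0,0],[0.002,-0.0002,0,0,0,0,0],[0.002,-0.0002,0,0,0,0,0]]]'
```

```text
time_s: 9.25
tcp_pos: [583.5, 134.6, 115.0]
eef_rot: [[0.997, -0.079, -0.006], [-0.079, -0.997, -0.0], [-0.006, 0.001, -1.0]]
contact_force: [-6.3, 1.0, 2.3]
width: 0.291
```

Contact at -6.3 N with the TCP stalled, so the wide scraper is home. Releasing and lifting.

```bash
python3 -m inch '[[[-0.002,0,0,0,0,0,0.0],[-0.002,0,0,0,0,0,0.05],[-0.002,0,0,0,0,0,0.05],[-0.002,0,0,0,0,0,0.05],[-0.002,0,0,0,0,0,0.05],[-0.002,0,0.03,0,0,0,0.05],[-0.002,0,0.08,0,0,0,0.05],[-0.002,0,0.12,0,0,0,0.05],[-0.03,-0.03,0.16,0,0,0,0.05],[-0.07,-0.06,0.16,0,0,0,0.05],[-0.11,-0.096,0.16,0,0,40,0.05],[-0.128,-0.096,0.16,0,0,83,0.05],[-0.128,-0.096,0.16,0,0,83,0.05],[-0.128,-0.096,0.16,0,0,83,0.05],[-0.128,-0.096,0.16,0,0,83,0.05],[-0.128,-0.096,0.16,0,0,83,0.05],[-0.128,-0.096,0.16,0,0,83,0.05],[-0.128,-0.096,0.16,0,0,83,0.05],[-0.128,-0.096,0.16,0,0,83,0.05]]]'
python3 - <<'E'
from h import *
W=optics.snapshot("wrist");cv2.imwrite("pics/w6.png",W["frame"][:,:,::-1])
D=optics.snapshot("side");crop(D,240,120,160,120,5,"pics/d6.png")
S=optics.snapshot("scene");crop(S,330,160,160,120,5,"pics/s6.png")
np.set_printoptions(precision=1,suppress=True);print(status.read_state()["joints"])
E
```

```text
time_s: 11.15
tcp_pos: [457.9, 38.3, 275.7]
eef_rot: [[0.289, 0.957, 0.001], [0.957, -0.289, -0.0], [0.0, 0.001, -1.0]]
contact_force: [-0.3, 1.0, 0.1]
width: 0.584
[ -0.6   0.9 116.7  -0.   62.4  16.7]
```

View pics/w6.png

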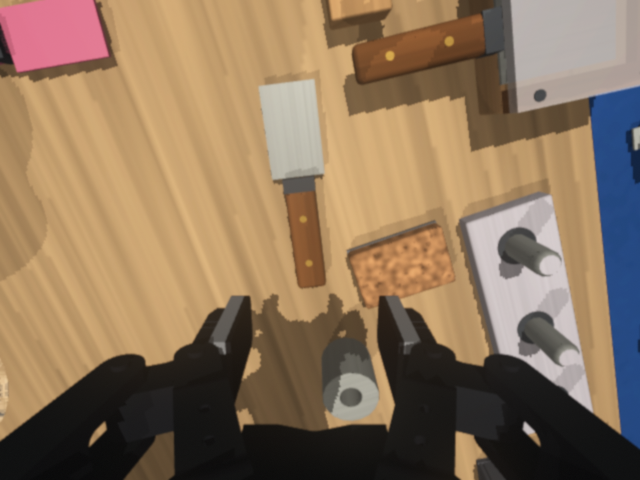

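View pics/d6.png

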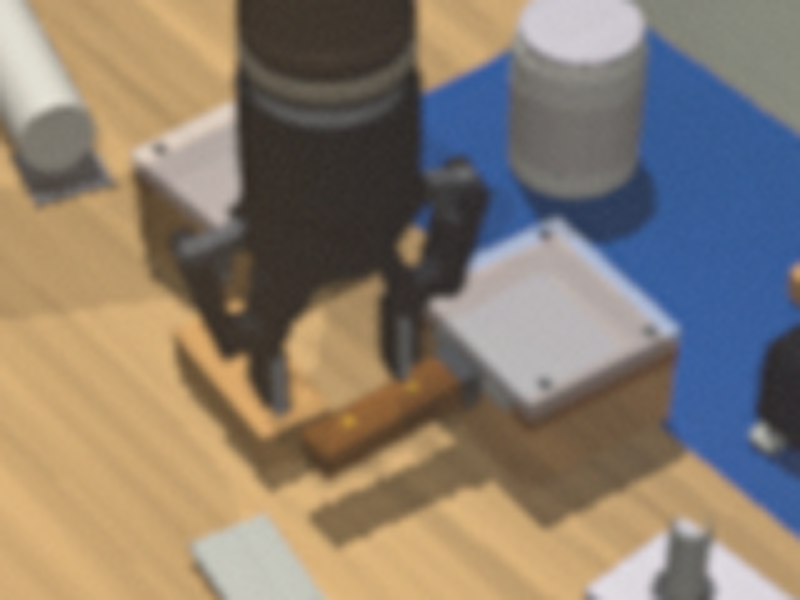

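View pics/s6.png

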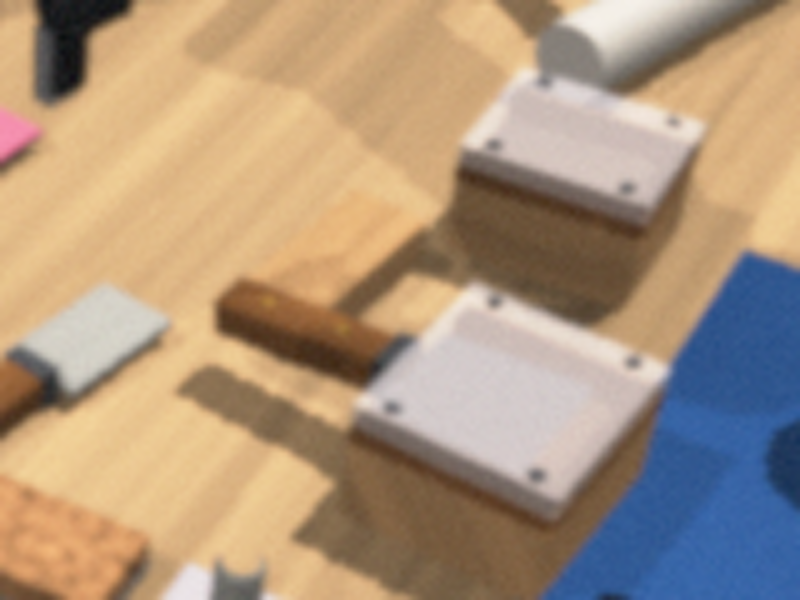

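The wide scraper is home: its handle meets the box front at scene crop (395,355). The wrist view shows the narrow scraper at (300,180), with its handle at (306,240). Measuring it.

```bash
python3 - <<'E'
from h import *
np.set_printoptions(precision=1,suppress=True)
w=optics.snapshot("wrist");f=w["frame"];hsv=cv2.cvtColor(f,cv2.COLOR_RGB2HSV)
m=((hsv[...,0]<15)&(hsv[...,1]>130)&(hsv[...,2]<150)).astype(np.uint8)
b=((hsv[...,1]<50)&(hsv[...,2]>110)).astype(np.uint8)
for n,M,z in (("handle",m,22),("blade",b,13)):
    q,l,st,c=cv2.connectedComponentsWithStats(M[70:295,255:335]);i=1+np.argmax(st[1:,4])
    pts=np.argwhere(l==i)[:,::-1]+[255,70]
    r=cv2.minAreaRect(onz(w,pts,z)[:,:2].astype(np.float32));print(n,r,cv2.boxPoints(r))
E
```

```text
handle ((444.60662841796875, 18.881465911865234), (85.27513122558594, 25.220964431762695), 80.0334701538086) [[424.8 -20.9]
 [449.6 -25.3]
 [464.4  58.7]
 [439.6  63.1]]
blade ((460.6557312011719, 110.07678985595703), (75.3329849243164, 44.640933990478516), 80.0130615234375) [[432.1  76.9]
 [476.1  69.1]
 [489.2 143.3]
 [445.2 151. ]]
```

```bash
python3 -m inch '[[[-0.009,0.003,-0.05,0,0,6.8,0.05],[-0.009,0.003,-0.1,0,0,6.8,0.05],[-0.009,0.003,-0.15,0,0,6.8,0.05],[-0.009,0.003,-0.18,0,0,6.8,0.05],[-0.009,0.003,-0.192,0,0,6.8,0.05],[-0.009,0.003,-0.195,0,0,6.8,0.05],[-0.009,0.003,-0.195,0,0,6.8,0.05]]]'
python3 - <<'E'
from h import *
w=optics.snapshot("wrist");cv2.imwrite("pics/w7.png",w["frame"][:,:,::-1])
E
```

```text
time_s: 12.05
tcp_pos: [449.8, 41.4, 81.2]
eef_rot: [[0.181, 0.984, 0.002], [0.984, -0.181, 0.0], [0.0, 0.002, -1.0]]
contact_force: [-0.4, 0.5, 0.5]
width: 0.589
```

View pics/w7.png

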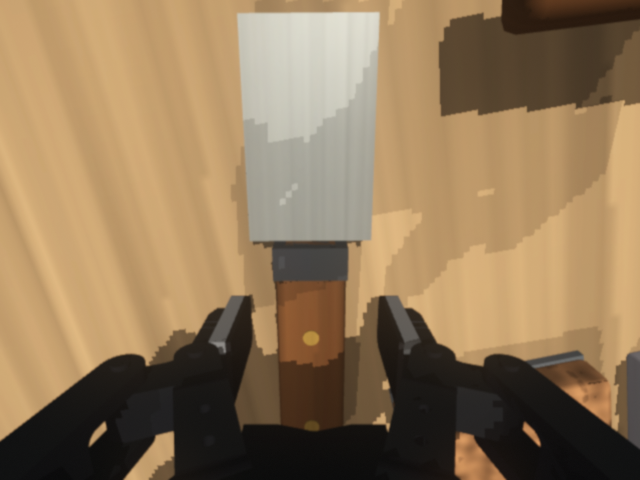

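The handle is centred at columns 276-346, with the shoulder at row 241. Gripping and lifting, then turning towards the narrow box.

```bash
python3 -m inch '[[[0,0,-0.004,0,0,0,0.05],[0,0,-0.004,0,0,0,0.0],[0,0,-0.004,0,0,0,0.0],[0,0,-0.004,0,0,0,0.0],[0,0,-0.004,0,0,0,0.0],[0,0,-0.004,0,0,0,0.0],[0,0,-0.004,0,0,0,0.0],[0,0,-0.004,0,0,0,0.0],[0,0,-0.004,0,0,0,0.0]]]'
python3 - <<'E'
from h import *
np.set_printoptions(precision=2,suppress=True)
S=optics.snapshot("scene");D=optics.snapshot("side");q=lambda L,o,k:(np.array(L)+.5)/k-.5+o
X=tri(S,q([(545,82),(493,145),(628,188),(673,121)],[330,160],5),D,q([(160,149),(160,149),(160,149),(160,149)],[240,120],5))
crop(D,255,145,70,52,10,"pics/bf_d.png");crop(S,415,170,70,52,10,"pics/bf_s.png")
E
```

```text
time_s: 13.0
tcp_pos: [449.6, 41.4, 77.5]
eef_rot: [[0.18, 0.984, 0.002], [0.984, -0.18, 0.0], [0.0, 0.002, -1.0]]
contact_force: [-0.4, 0.3, 6.4]
width: 0.288
```

View pics/bf_d.png

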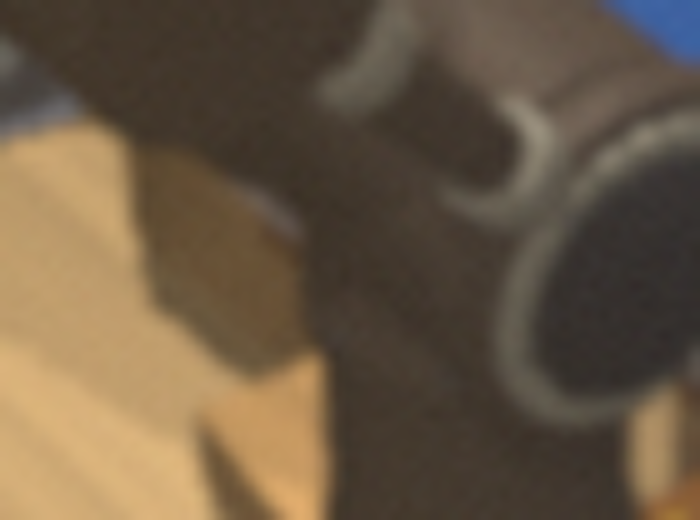

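View pics/bf_s.png

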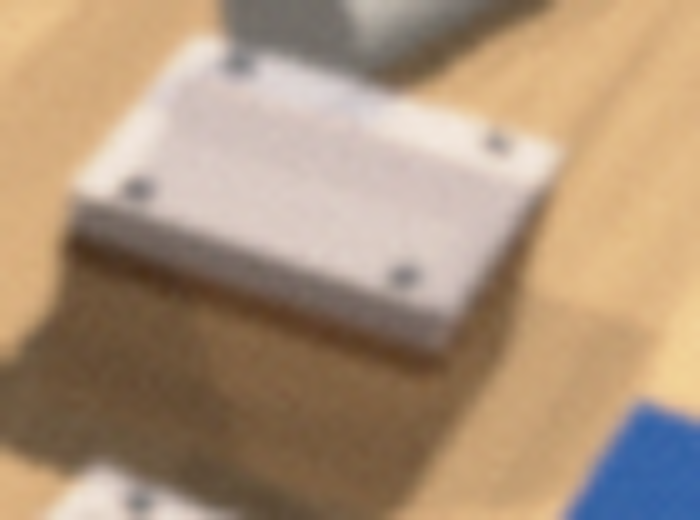

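```bash
python3 -m inch '[[[0,0,0.05,0,0,0,0],[0,0,0.1,0,0,0,0],[0,0.03,0.1,0,0,-5,0],[-0.01,0.08,0.1,0,0,-14,0],[-0.012,0.13,0.1,0,0,-22,0],[-0.012,0.18,0.1,0,0,-30,0],[-0.012,0.23,0.1,0,0,-39,0],[-0.012,0.285,0.1,0,0,-47,0],[-0.012,0.285,0.1,0,0,-56,0],[-0.012,0.285,0.1,0,0,-64,0],[-0.012,0.285,0.1,0,0,-72,0],[-0.012,0.285,0.1,0,0,-79,0],[-0.012,0.285,0.1,0,0,-79,0],[-0.012,0.285,0.1,0,0,-79,0],[-0.012,0.285,0.1,0,0,-79,0],[-0.012,0.285,0.1,0,0,-79,0],[-0.012,0.285,0.1,0,0,-79,0]]]'
python3 - <<'E'
from h import *
S=optics.snapshot("scene");D=optics.snapshot("side");W=optics.snapshot("wrist")
crop(S,370,145,110,82,7,"pics/s8.png");crop(D,230,120,110,82,7,"pics/d8.png");cv2.imwrite("pics/w8.png",W["frame"][:,:,::-1])
E
```

```text
time_s: 14.8
tcp_pos: [436.6, 326.3, 176.3]
eef_rot: [[1.0, 0.011, -0.0], [0.011, -1.0, -0.0], [-0.0, 0.0, -1.0]]
contact_force: [-1.3, -0.4, -1.7]
width: 0.288
```

View pics/s8.png

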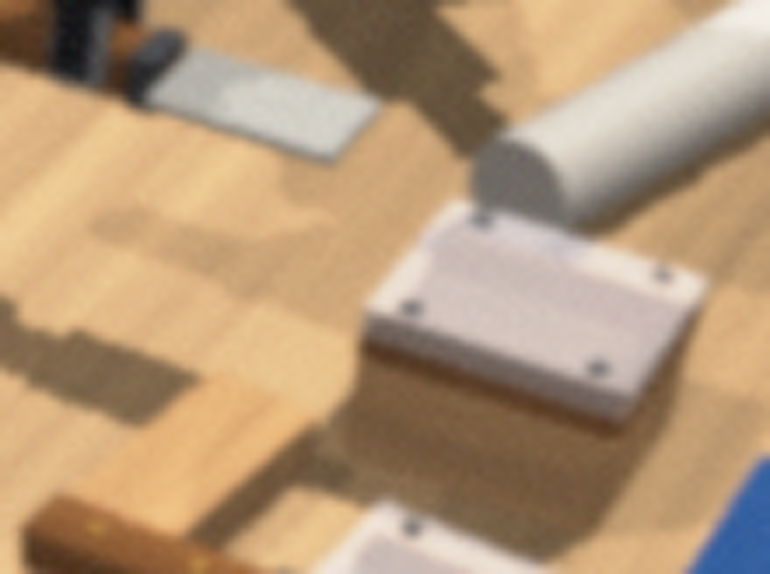

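View pics/d8.png

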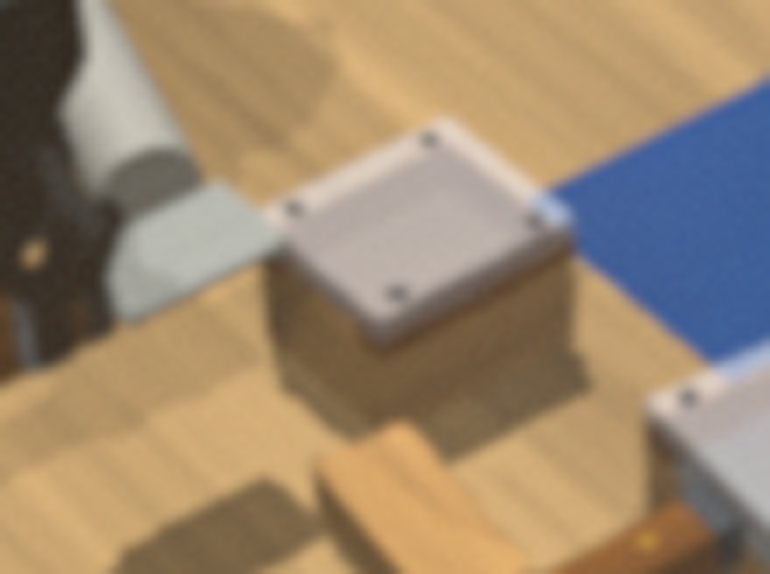

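View pics/w8.png

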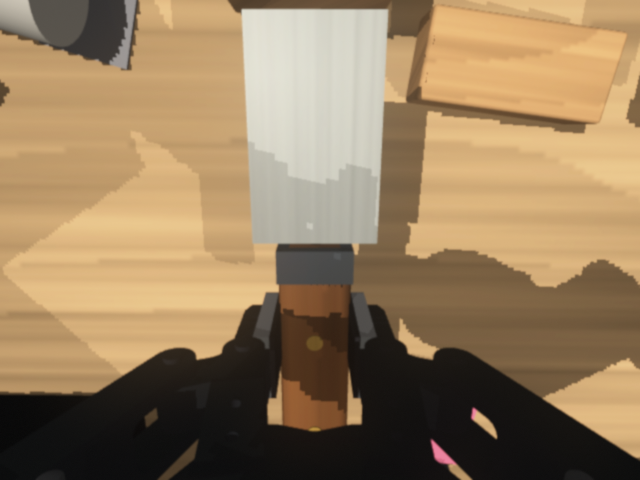

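The narrow scraper is held square. I can see its front corners at scene crop (380,102) and (335,160), and at side crop (220,183) and (285,238). All four lid screws show in both views.

```bash
cat > rel.py <<'E'
from h import *
np.set_printoptions(precision=1,suppress=True)
q=lambda L,o,k:(np.array(L)+.5)/k-.5+np.array(o)
def rel(S,D,bs,bd,os,od,k,ss,sd):
    B=tri(S,q(bs,os,k),D,q(bd,od,k));X=tri(S,q(ss,os,k),D,q(sd,od,k))
    c=X.mean(0);v=X[2]+X[3]-X[0]-X[1];h=np.arctan2(v[1],v[0]);print("blade",B,"screws",X,"c",c,"head",np.degrees(h))
    d=np.array([np.cos(h),np.sin(h)]);n=np.array([-d[1],d[0]])
    for p in list(B)+[B.mean(0)]: r=p[:2]-(c[:2]-50*d);print("rel",r@d,r@n,p[2])
E
python3 - <<'E'
from rel import *
S=optics.snapshot("scene");D=optics.snapshot("side")
rel(S,D,[(381,102),(335,160)],[(221,183),(286,238)],(370,145),(230,120),7,[(483,219),(411,307),(598,369),(664,274)],[(293,208),(398,293),(536,220),(431,139)])
E
```

```text
blade [[542.9 350.2 109. ]
 [544.1 308.4 107.2]] screws [[585.  366.   64.6]
 [586.  295.7  65.8]
 [656.6 296.6  65.7]
 [655.3 365.7  65.6]] c [620.7 331.   65.4] head 0.2704674907656768
rel -27.708420994403838 19.63409427009344 109.0342102694768
rel -26.684190884854686 -22.21345700849003 107.16466432609116
rel -27.19630593962932 -1.2896813691982931 108.09943729778398
```

```bash
python3 -m inch '[[[0,0.0013,-0.03,0,0,0,0],[0,0.0013,-0.055,0,0,0,0],[0,0.0013,-0.061,0,0,0,0],[0,0.0013,-0.061,0,0,0,0],[0,0.0013,-0.061,0,0,0,0]]]'
python3 - <<'E'
from h import *
S=optics.snapshot("scene");D=optics.snapshot("side")
crop(S,370,145,110,82,7,"pics/s9.png");crop(D,230,120,110,82,7,"pics/d9.png")
E
```

```text
time_s: 15.55
tcp_pos: [437.4, 328.2, 116.2]
eef_rot: [[1.0, 0.011, 0.001], [0.011, -1.0, 0.001], [0.001, -0.001, -1.0]]
contact_force: [-0.3, 1.5, -1.5]
width: 0.288
```

View pics/s9.png

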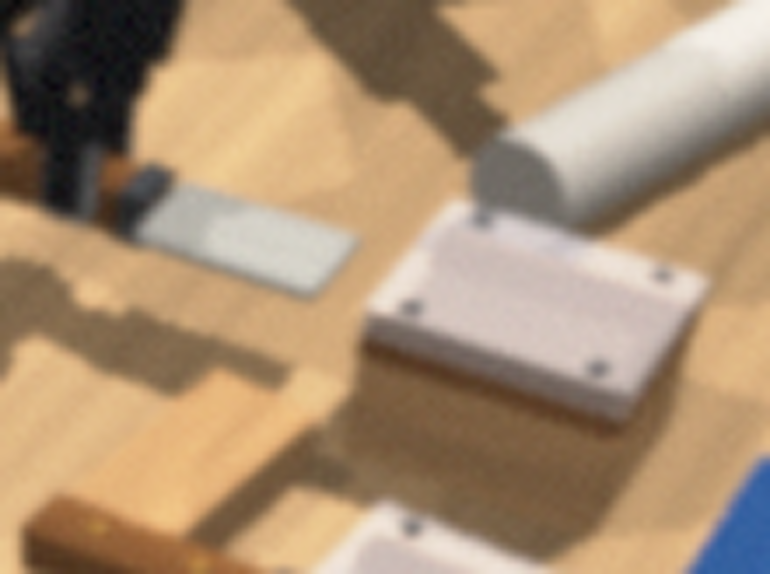

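View pics/d9.png

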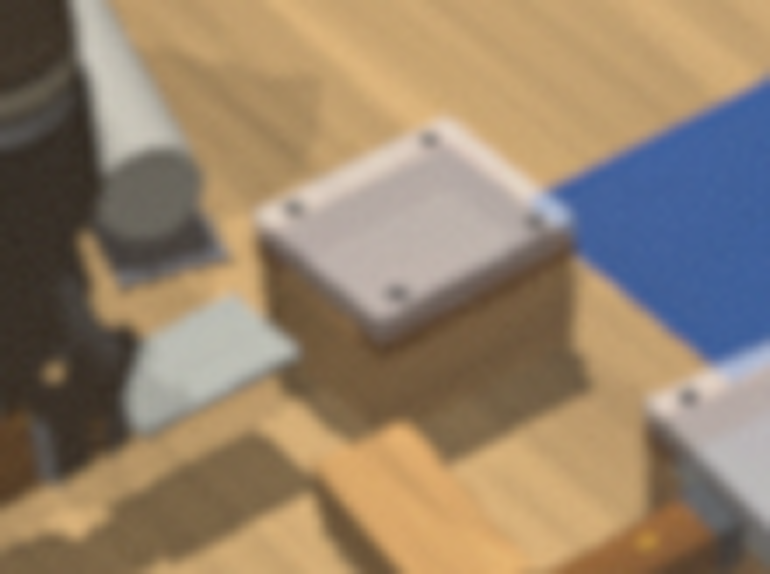

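```bash
python3 - <<'E'
from rel import *
S=optics.snapshot("scene");D=optics.snapshot("side")
rel(S,D,[(360,240),(313,298)],[(232,296),(301,353)],(370,145),(230,120),7,[(483,219),(411,307),(598,369),(664,274)],[(293,208),(398,293),(536,220),(431,139)])
E
```

```text
blade [[543.9 352.6  48.3]
 [545.3 306.8  48.5]] screws [[585.  366.   64.6]
 [586.  295.7  65.8]
 [656.6 296.6  65.7]
 [655.3 365.7  65.6]] c [620.7 331.   65.4] head 0.2704674907656768
rel -26.75193040535066 21.96624980075281 48.26849131154709
rel -25.55596445333542 -23.841044821126818 48.47500521248828
rel -26.15394742934304 -0.9373975101870332 48.37174826201768
```

```bash
python3 -m inch '[[[0.01,0.0008,0,0,0,0,0],[0.02,0.001,0,0,0,0,0],[0.025,0.0011,0,0,0,0,0],[0.03,0.0012,0,0,0,0,0],[0.035,0.0012,0,0,0,0,0],[0.04,0.0013,0,0,0,0,0],[0.04,0.0013,0,0,0,0,0]]]'
```

```text
time_s: 16.45
tcp_pos: [477.4, 329.1, 115.4]
eef_rot: [[1.0, 0.011, 0.001], [0.011, -1.0, 0.0], [0.001, -0.0, -1.0]]
contact_force: [0.1, -0.3, -1.4]
width: 0.288
```

Inside by 14 mm with no contact. Going on to about 73 mm.

```bash
python3 -m inch '[[[0.01,0.0001,0,0,0,0,0],[0.02,0.0002,0,0,0,0,0],[0.03,0.0003,0,0,0,0,0],[0.04,0.0004,0,0,0,0,0],[0.05,0.0005,0,0,0,0,0],[0.056,0.0006,0,0,0,0,0],[0.058,0.0006,0,0,0,0,0],[0.058,0.0006,0,0,0,0,0]]]'; python3 -m inch '[[[0.001,0,0,0,0,0,0],[0.002,0,0,0,0,0,0],[0.003,0,0,0,0,0,0],[0.003,0,0,0,0,0,0]]]'
```

```text
time_s: 17.25
tcp_pos: [534.8, 329.5, 115.2]
eef_rot: [[1.0, 0.011, -0.0], [0.011, -1.0, -0.0], [-0.0, 0.0, -1.0]]
contact_force: [0.7, -0.5, -1.4]
width: 0.288
time_s: 17.65
tcp_pos: [537.7, 329.7, 115.5]
eef_rot: [[1.0, 0.011, 0.0], [0.011, -1.0, 0.0], [0.0, -0.0, -1.0]]
contact_force: [-0.4, -0.8, -1.2]
width: 0.288
```

```bash
python3 -m inch '[[[0.001,0,0,0,0,0,0],[0.002,0,0,0,0,0,0],[0.0025,0,0,0,0,0,0],[0.0025,0,0,0,0,0,0]]]'
```

```text
time_s: 18.05
tcp_pos: [538.8, 329.6, 115.3]
eef_rot: [[1.0, 0.011, -0.003], [0.011, -1.0, -0.001], [-0.003, 0.001, -1.0]]
contact_force: [-4.6, 0.7, 3.1]
width: 0.288
```

```bash
python3 -m inch '[[[0.001,0,0,0,0,0,0],[0.001,0,0,0,0,0,0],[-0.001,0,0,0,0,0,0],[-0.001,0,0,0,0,0,0.05],[-0.001,0,0,0,0,0,0.05],[-0.001,0,0,0,0,0,0.05],[-0.001,0,0,0,0,0,0.05],[-0.001,0,0.03,0,0,0,0.05],[-0.001,0,0.08,0,0,0,0.05],[-0.001,0,0.13,0,0,0,0.05],[-0.03,0,0.16,0,0,0,0.05],[-0.08,0,0.16,0,0,0,0.05],[-0.13,-0.02,0.16,0,0,0,0.06],[-0.18,-0.06,0.16,0,0,0,0.07],[-0.18,-0.1,0.16,0,0,0,0.075],[-0.18,-0.1,0.16,0,0,0,0.075]]]'
python3 - <<'E'
from h import *
np.set_printoptions(precision=1,suppress=True)
S=optics.snapshot("scene");D=optics.snapshot("side");W=optics.snapshot("wrist")
crop(S,350,160,130,97,6,"pics/s10.png");crop(D,220,120,180,135,4,"pics/d10.png")
cv2.imwrite("pics/S10.png",S["frame"][:,:,::-1]);cv2.imwrite("pics/D10.png",D["frame"][:,:,::-1]);print(status.read_state()["joints"])
E
```

```text
time_s: 19.65
tcp_pos: [356.6, 225.9, 274.1]
eef_rot: [[1.0, 0.01, -0.003], [0.01, -1.0, -0.004], [-0.003, 0.003, -1.0]]
contact_force: [-0.0, -0.2, 0.5]
width: 0.874
[ 26.6  -3.  120.4   0.   62.4 116.1]
```

View pics/s10.png

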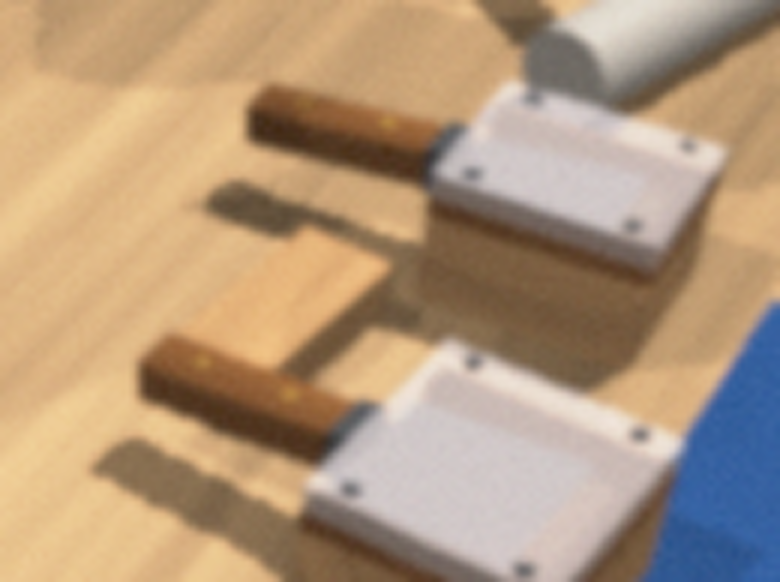

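View pics/d10.png

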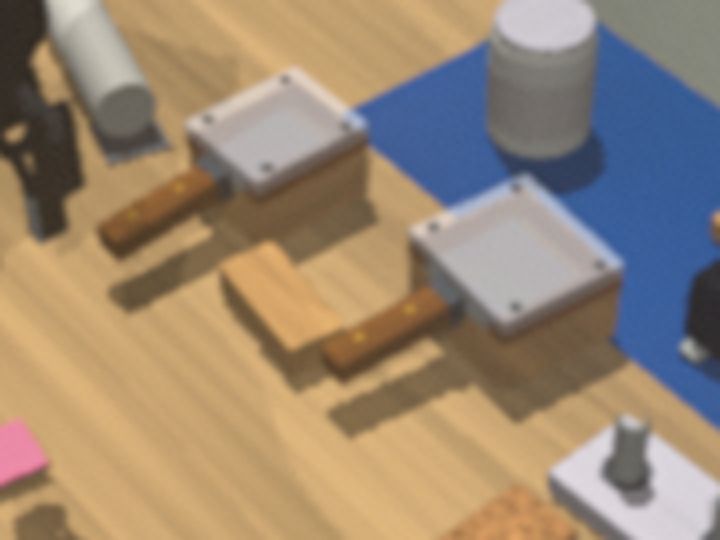

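View pics/S10.png

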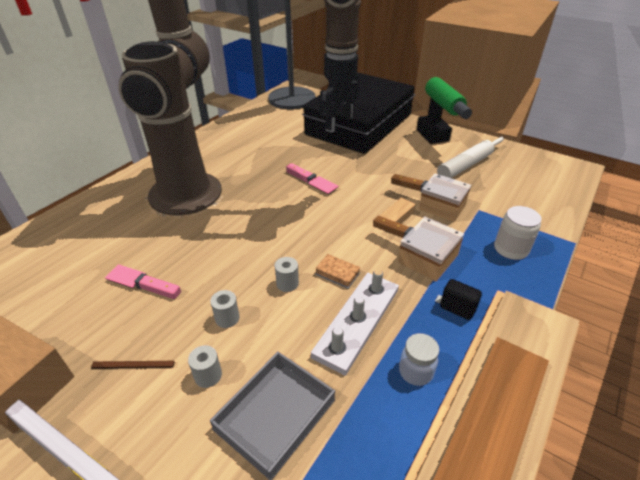

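View pics/D10.png

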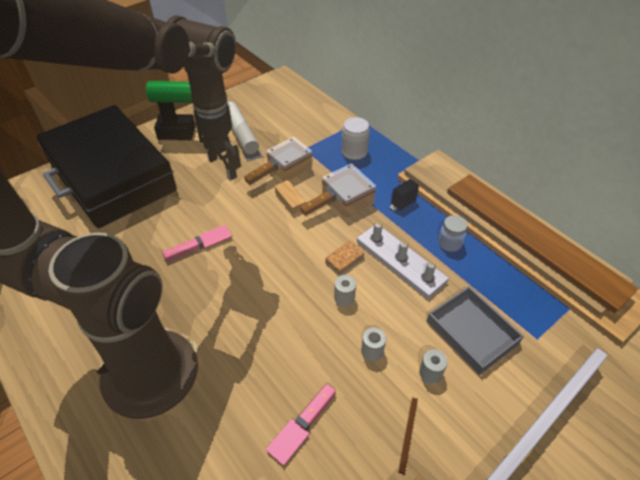

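Both scrapers are home, with the handles against the box fronts, and nothing else has moved. There are three sleeves, at side (345,290), (374,344) and (433,366). Here are close crops of the sleeves, posts and tray.

```bash
python3 - <<'E'
from h import *
S=optics.snapshot("scene");D=optics.snapshot("side")
crop(S,180,245,130,150,6,"pics/s11.png");crop(D,325,265,130,125,6,"pics/d11.png")
crop(S,210,265,195,145,4,"pics/s11p.png");crop(D,350,215,180,135,4,"pics/d11p.png")
a=cv2.imread("pics/s11.png");cv2.imwrite("pics/s11.png",cv2.resize(a[:, :],(650,600) if 0 else (int(a.shape[1]*600/a.shape[0]),600)))
E
```

```text
(no output)
```

View pics/d11.png

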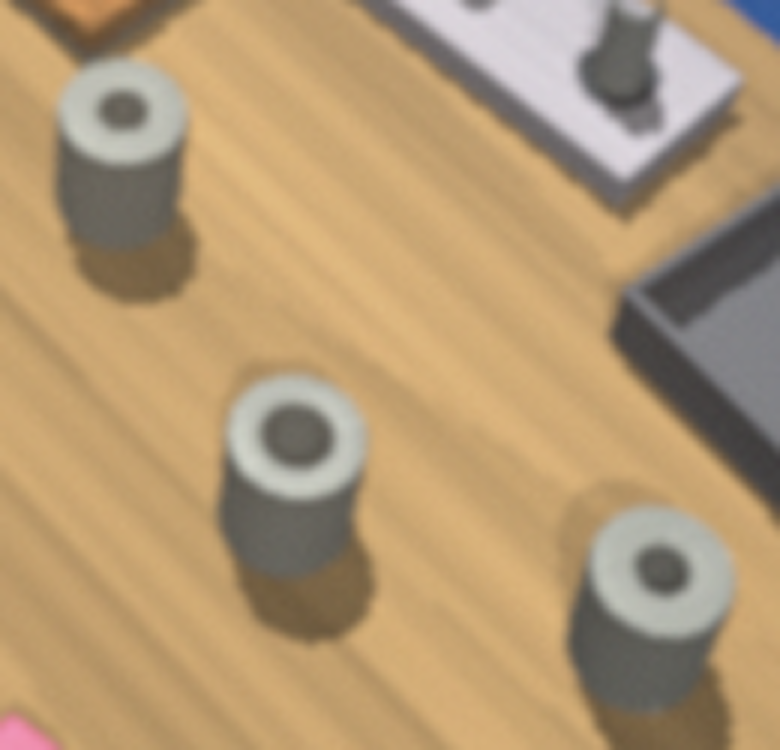

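View pics/s11.png

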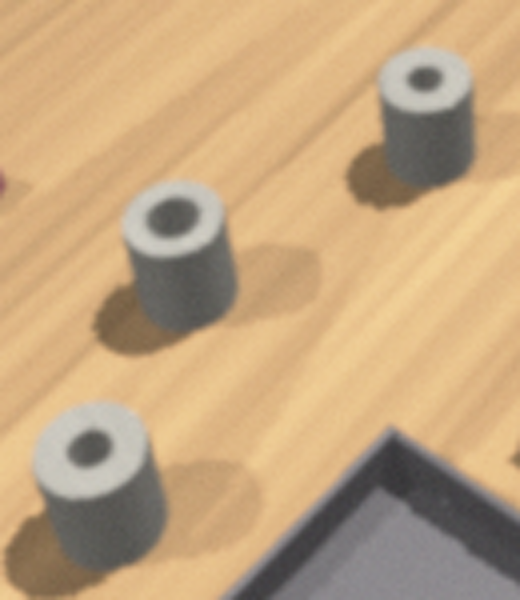

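View pics/d11p.png

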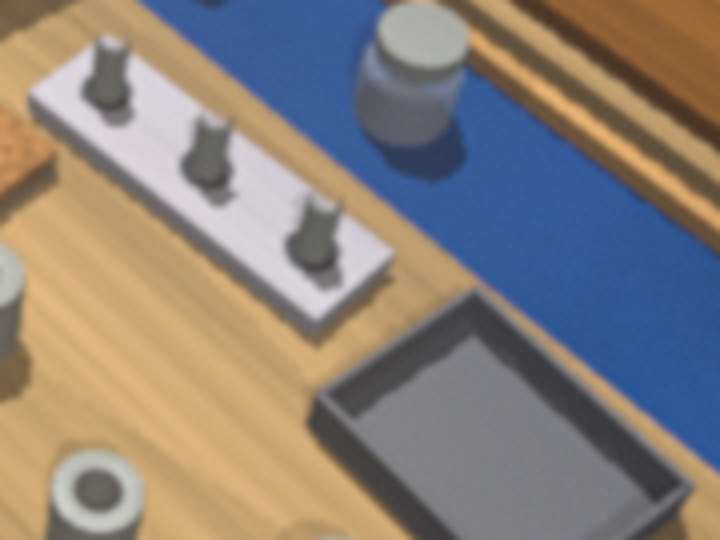

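View pics/s11p.png

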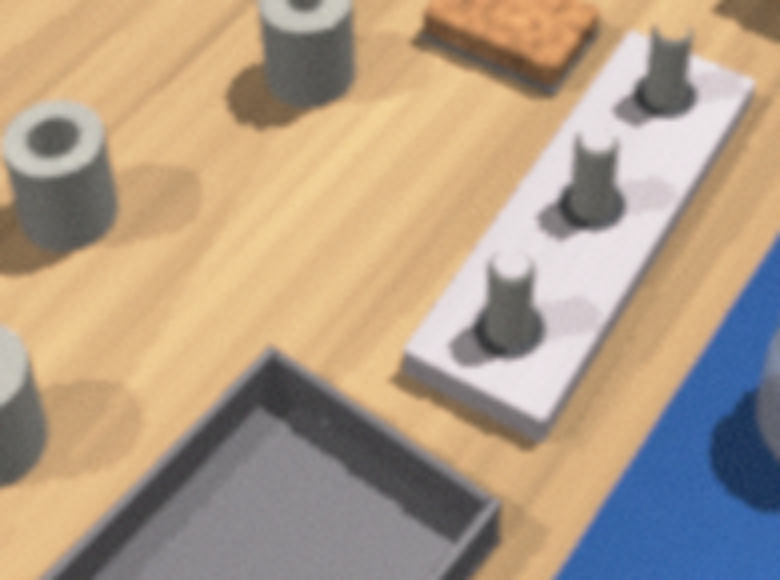

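The bores differ clearly. The middle sleeve's bore-to-outside ratio is 72/138 = 0.52, which makes it the 26 mm one. The others are 48/125 and 56/145, about 0.38, so 19 mm. I'll confirm this on a post. Now their positions.

```bash
python3 - <<'E'
from rel import *
S=optics.snapshot("scene");D=optics.snapshot("side")
print("sleeve tops (z 60)",tri(S,q([(425,80),(174,218),(92,450)],(180,245),4),D,q([(123,111),(297,437),(662,571)],(325,265),6)))
print("post feet (20)",tri(S,q([(666,95),(592,207),(509,330)],(210,265),4),D,q([(107,90),(207,165),(313,246)],(350,215),4)))
print("post tips (70)",tri(S,q([(671,32),(597,142),(511,265)],(210,265),4),D,q([(113,45),(213,122),(318,205)],(350,215),4)))
T=tri(S,[(280,354),(335,397),(272,470),(213,419)],D,[(428,320),(470,288),(521,336),(482,371)]);print("tray rim (34)",T,T.mean(0))
print(onz(D,[(428,320),(470,288),(521,336),(482,371)],34).mean(0),onz(S,[(280,354),(335,397),(272,470),(213,419)],34).mean(0))
E
```

```text
sleeve tops (z 60) [[ 443.9 -117.7   57.2]
 [ 399.3 -261.9   57. ]
 [ 460.4 -378.4   56.8]]
post feet (20) [[ 620.5  -39.1   18.4]
 [ 625.6 -124.4   19. ]
 [ 630.  -209.3   20.2]]
post tips (70) [[ 618.9  -40.    64.5]
 [ 623.5 -123.2   63.1]
 [ 626.9 -206.3   61.8]]
tray rim (34) [[ 547.3 -284.9   12.1]
 [ 680.8 -296.5   21.5]
 [ 665.9 -450.5   25.1]
 [ 536.5 -445.7   22.5]] [ 607.6 -369.4   20.3]
[ 597.9 -375.9   34. ] [ 613.2 -371.    34. ]
```

```bash
python3 -m inch '[[[0.01,-0.045,0,0,0,8,0.08],[0.02,-0.09,0,0,0,16,0.08],[0.03,-0.135,0,0,0,24,0.08],[0.04,-0.18,0,0,0,32,0.08],[0.042,-0.225,0,0,0,40,0.08],[0.042,-0.27,0,0,0,48,0.08],[0.042,-0.315,0,0,0,56,0.08],[0.042,-0.36,0,0,0,64,0.08],[0.042,-0.405,0,0,0,72,0.08],[0.042,-0.45,0,0,0,80,0.08],[0.042,-0.486,0,0,0,89,0.08],[0.042,-0.486,0,0,0,89,0.08],[0.042,-0.486,0,0,0,89,0.08],[0.042,-0.486,0,0,0,89,0.08]]]'
python3 - <<'E'
from h import *
W=optics.snapshot("wrist");cv2.imwrite("pics/w12.png",W["frame"][:,:,::-1])
np.set_printoptions(precision=1,suppress=True);print(status.read_state()["joints"])
E
```

```text
time_s: 21.4
tcp_pos: [402.8, -257.6, 275.0]
eef_rot: [[0.009, 1.0, -0.0], [1.0, -0.009, 0.001], [0.001, -0.0, -1.0]]
contact_force: [0.3, -0.6, 0.2]
width: 0.933
[-37.8   3.1 114.5   0.   62.5 -37.3]
```

View pics/w12.png

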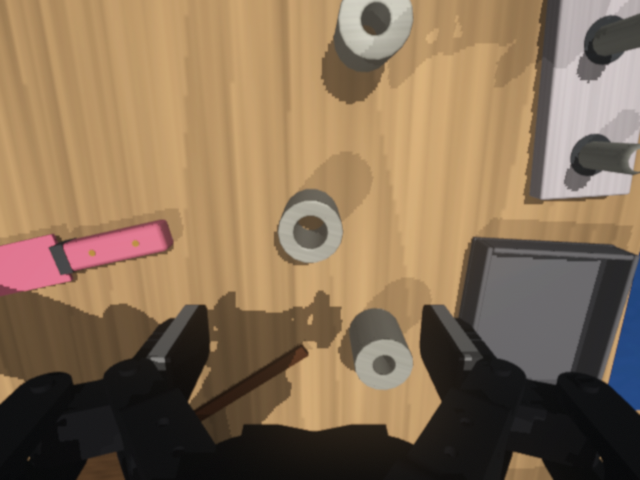

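The wrist view shows the sleeve tops at (375,21), (310,229) and (384,366). The middle one again has the wide bore.

```bash
cat > sl.py <<'E'
from rel import *
import sys
W=optics.snapshot("wrist");f=W["frame"];hsv=cv2.cvtColor(f,cv2.COLOR_RGB2HSV)
b=((hsv[...,1]<45)&(hsv[...,2]>105)).astype(np.uint8)
cn,_=cv2.findContours(b,cv2.RETR_EXTERNAL,cv2.CHAIN_APPROX_NONE)
for c in cn:
    if cv2.contourArea(c)>600 and len(c)>20:
        e=cv2.fitEllipse(c)
        if e[1][1]/e[1][0]<1.4:
            P=onz(W,c[:,0,:],float(sys.argv[1]) if len(sys.argv)>1 else 60)[:,:2];(x,y),r=cv2.minEnclosingCircle(P.astype(np.float32));print(np.array(e[0]),"xy",x,y,"r",r,"mean",onz(W,[e[0]],float(sys.argv[1]) if len(sys.argv)>1 else 60)[0])
print(status.read_state()["tcp_pos"])
E
python3 sl.py
```

```text
[383.6 364.5] xy 460.25830078125 -376.59796142578125 r 24.661684036254883 mean [ 459.9 -376.2   60. ]
[535.4 309.1] xy 572.3919067382812 -332.2491455078125 r 66.51191711425781 mean [ 579.9 -325.9   60. ]
[310.6 230.1] xy 400.3097229003906 -257.4911193847656 r 27.95530891418457 mean [ 399.7 -258.8   60. ]
[375.   26.7] xy 443.4728088378906 -117.4776611328125 r 24.364656448364258 mean [ 443.5 -121.1   60. ]
[ 402.5 -256.1  274.9]
```

```bash
python3 -m inch '[[[-0.003,-0.004,-0.05,0,0,0,0.08],[-0.003,-0.004,-0.1,0,0,0,0.08],[-0.003,-0.004,-0.14,0,0,0,0.08],[-0.003,-0.004,-0.165,0,0,0,0.08],[-0.003,-0.004,-0.173,0,0,0,0.08],[-0.003,-0.004,-0.173,0,0,0,0.08]]]'
python3 - <<'E'
from h import *
W=optics.snapshot("wrist");cv2.imwrite("pics/w13.png",W["frame"][:,:,::-1])
E
```

```text
time_s: 22.1
tcp_pos: [398.9, -259.2, 101.5]
eef_rot: [[0.005, 1.0, -0.002], [1.0, -0.005, 0.002], [0.002, -0.002, -1.0]]
contact_force: [0.6, -0.3, -0.3]
width: 0.936
```

View pics/w13.png

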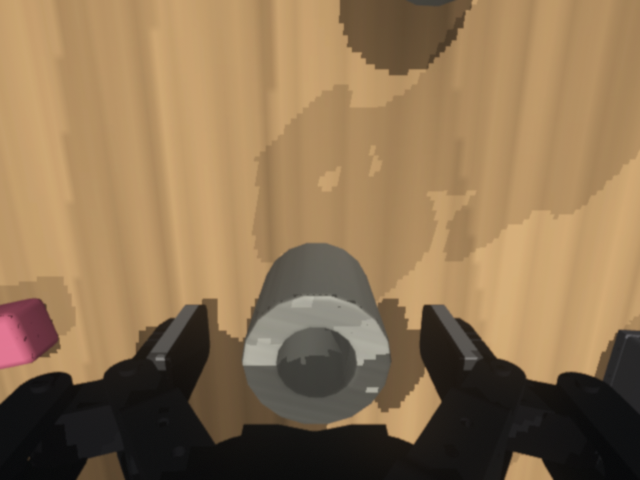

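```bash
python3 - <<'E'
from rel import *
W=optics.snapshot("wrist");print(onz(W,[(317,358),(317,362)],60),proj(W,[(398.9,-259.2,60)]),status.read_state()["tcp_pos"])
E
```

```text
[[ 400.8 -261.2   60. ]
 [ 400.8 -262.8   60. ]] [[311.3 352.6]] [ 400.4 -260.7  103.6]
```

```bash
python3 -m inch '[[[0,-0.0005,0,0,0,0,0.0],[0,-0.0005,0,0,0,0,0.0],[0,-0.0005,0,0,0,0,0.0],[0,-0.0005,0,0,0,0,0.0],[0,-0.0005,0,0,0,0,0.0],[0,-0.0005,0,0,0,0,0.0],[0,-0.0005,0,0,0,0,0.0],[0,-0.0005,0,0,0,0,0.0]]]'; python3 - <<'E'
from rel import *
for i in range(3):
  W=optics.snapshot("wrist");print(status.read_state()["tcp_pos"])
cv2.imwrite("pics/w14.png",W["frame"][:,:,::-1])
E
```

```text
time_s: 23.0
tcp_pos: [400.2, -261.8, 104.3]
eef_rot: [[0.006, 1.0, 0.002], [1.0, -0.006, -0.002], [-0.002, 0.002, -1.0]]
contact_force: [-0.3, 1.1, 6.3]
width: 0.56
[ 400.2 -261.8  104.3]
[ 400.2 -261.9  104.4]
[ 400.2 -261.8  104.3]
```

View pics/w14.png

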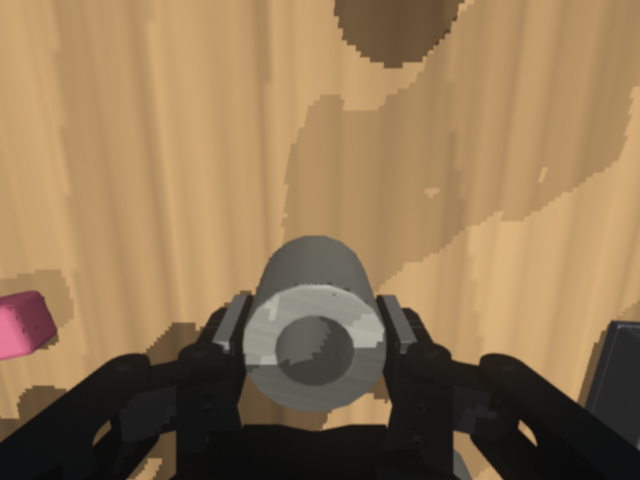

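```bash
python3 -m inch '[[[0,0,0.05,0,0,0,0],[0,0,0.1,0,0,0,0],[0.03,0,0.11,0,0,0,0],[0.08,0.01,0.11,0,0,0,0],[0.13,0.01,0.11,0,0,0,0],[0.16,0.01,0.11,0,0,0,0],[0.16,0.01,0.11,0,0,0,0],[0.16,0.01,0.11,0,0,0,0]]]'; python3 - <<'E'
from rel import *
S=optics.snapshot("scene");D=optics.snapshot("side");W=optics.snapshot("wrist");print(status.read_state()["tcp_pos"])
cv2.imwrite("pics/w15.png",W["frame"][:,:,::-1])
crop(D,360,210,100,75,8,"pics/d15.png");crop(S,300,255,110,110,5,"pics/s15.png")
E
```

```text
time_s: 23.95
tcp_pos: [558.8, -250.4, 211.9]
eef_rot: [[0.006, 1.0, -0.002], [1.0, -0.006, 0.001], [0.001, -0.002, -1.0]]
contact_force: [-1.3, 1.1, -2.4]
width: 0.56
[ 557.5 -250.7  211.8]
```

View pics/w15.png

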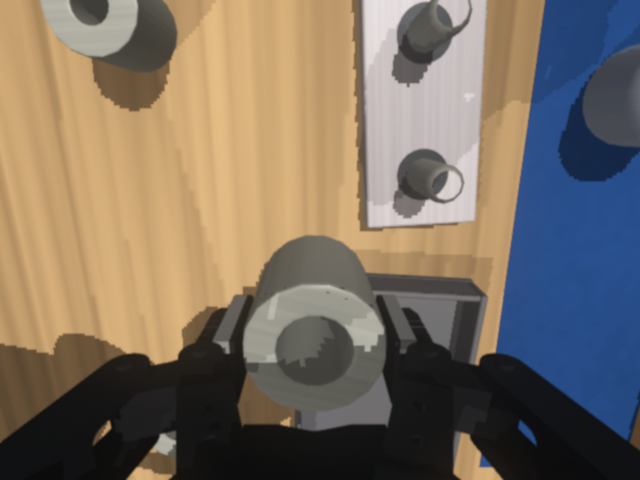

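View pics/d15.png

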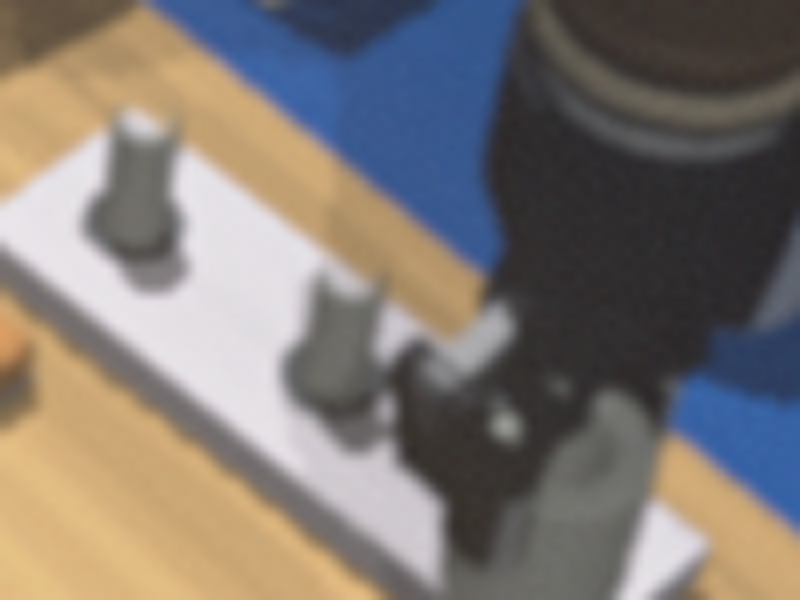

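View pics/s15.png

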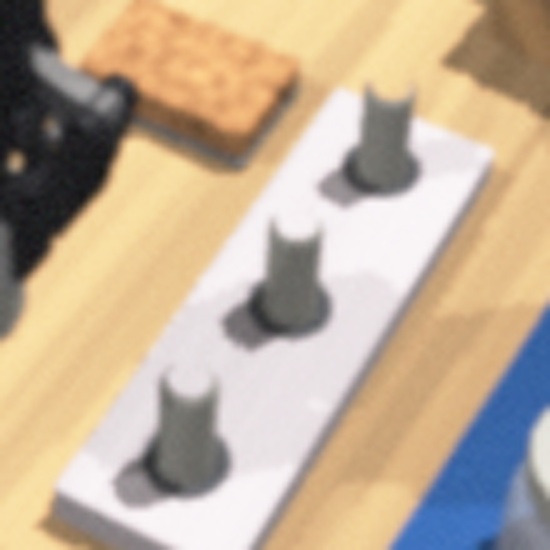

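```bash
python3 - <<'E'
from rel import *
S=optics.snapshot("scene");D=optics.snapshot("side");W=optics.snapshot("wrist")
print("tips",tri(S,q([(391,91),(296,226)],(300,255),5),D,q([(146,122),(349,282)],(360,210),8)))
s=q([(391,91),(296,226),(189,382)],(300,255),5);print("tips S@70",onz(S,s,70)[:,:2]); print("tips D@70",onz(D,q([(146,122),(349,282)],(360,210),8),70)[:,:2])
print("feet S@20",onz(S,q([(380,168),(288,305),(186,465)],(300,255),5),20)[:,:2])
print("feet D@20",onz(D,q([(132,222),(333,376)],(360,210),8),20)[:,:2])
print("wrist tips",onz(W,[(447,184)],70),"feet",onz(W,[(425,174),(424,32)],20),"sleeve",onz(W,[(315,347)],167.5), status.read_state()["tcp_pos"])
E
```

```text
tips [[ 620.1  -38.9   65.3]
 [ 623.6 -123.8   64.8]]
tips S@70 [[ 621.9  -42.9]
 [ 625.6 -126.3]
 [ 630.2 -210.6]]
tips D@70 [[ 616.6  -42. ]
 [ 619.4 -127.5]]
feet S@20 [[ 619.9  -40.1]
 [ 624.2 -124.8]
 [ 630.4 -210.9]]
feet D@20 [[ 618.2  -40.2]
 [ 623.3 -125.6]]
wrist tips [[ 630.4 -208.7   70. ]] feet [[ 632.  -209.    20. ]
 [ 625.1 -123.5   20. ]] sleeve [[ 558.1 -249.1  167.5]] [ 558.1 -251.   212.3]
```

```bash
python3 -m inch '[[[0.035,0.02,0,0,0,0,0],[0.0704,0.041,0,0,0,0,0],[0.0704,0.041,0,0,0,0,0],[0.0704,0.041,-0.03,0,0,0,0],[0.0704,0.041,-0.03,0,0,0,0],[0.0704,0.041,-0.03,0,0,0,0]]]'; python3 - <<'E'
from rel import *
S=optics.snapshot("scene");D=optics.snapshot("side");W=optics.snapshot("wrist");print(status.read_state()["tcp_pos"])
cv2.imwrite("pics/w16.png",W["frame"][:,:,::-1])
crop(D,380,200,100,75,8,"pics/d16.png");crop(S,300,275,100,75,8,"pics/s16.png")
E
```

```text
time_s: 24.85
tcp_pos: [627.9, -209.8, 181.3]
eef_rot: [[0.007, 1.0, -0.004], [1.0, -0.007, 0.001], [0.001, -0.004, -1.0]]
contact_force: [-0.6, 0.1, -2.4]
width: 0.558
[ 629.9 -210.6  183.8]
```

View pics/d16.png

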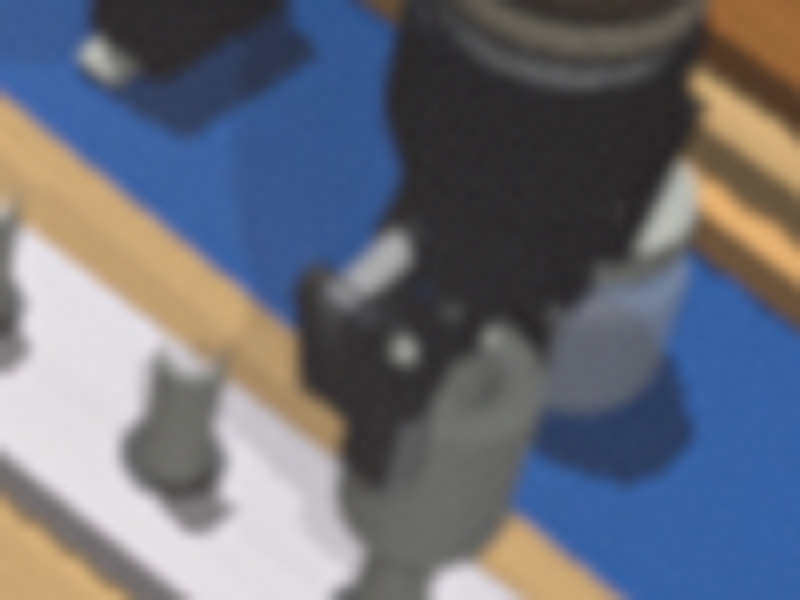

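View pics/s16.png

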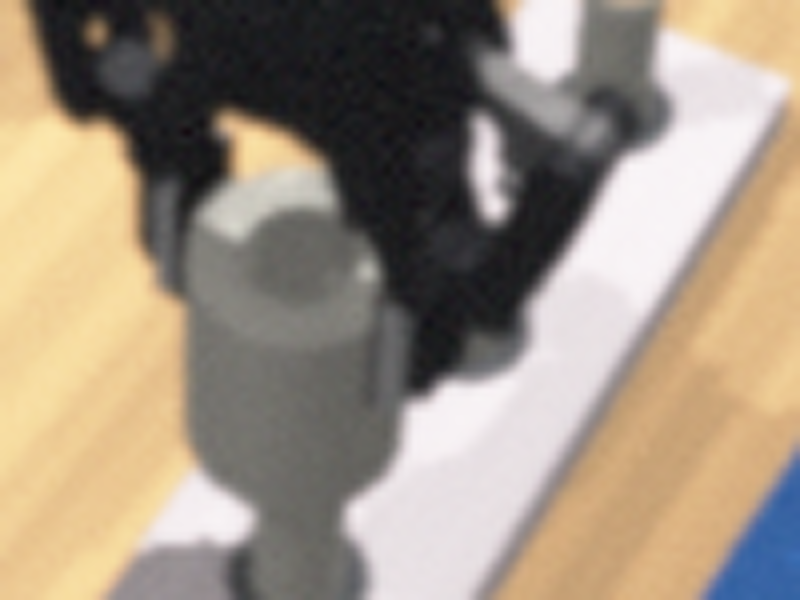

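In the scene crop the sleeve (mid-column about 296) stands over post 3 (mid-column 297). The side view agrees to within about 2 mm. I'll lower gently.

```bash
python3 -m inch '[[[0,0,-0.004,0,0,0,0],[0,0,-0.008,0,0,0,0],[0,0,-0.011,0,0,0,0],[0,0,-0.014,0,0,0,0],[0,0,-0.014,0,0,0,0]]]'; python3 - <<'E'
from rel import *
s=status.read_state();print(s["tcp_pos"],s["contact_force"],s["ft_torque"])
E
```

```text
time_s: 25.5
tcp_pos: [629.1, -209.7, 167.5]
eef_rot: [[0.006, 1.0, -0.001], [1.0, -0.006, 0.001], [0.001, -0.001, -1.0]]
contact_force: [0.3, -0.0, -2.4]
width: 0.563
[ 629.1 -209.7  167.5] [ 0.3 -0.  -2.4] [ 0.  0. -0.]
```

```bash
python3 -m inch '[[[0,0,-0.006,0,0,0,0],[0,0,-0.012,0,0,0,0],[0,0,-0.018,0,0,0,0],[0,0,-0.024,0,0,0,0],[0,0,-0.03,0,0,0,0],[0,0,-0.03,0,0,0,0]]]'; python3 - <<'E'
from rel import *
s=status.read_state();print(s["tcp_pos"],s["contact_force"],s["ft_torque"])
E
```

```text
time_s: 26.1
tcp_pos: [628.7, -209.5, 136.8]
eef_rot: [[0.007, 1.0, -0.003], [1.0, -0.007, 0.001], [0.001, -0.003, -1.0]]
contact_force: [-0.4, 0.0, -2.3]
width: 0.559
[ 628.7 -209.5  136.8] [-0.4  0.  -2.3] [-0. -0.  0.]
```

It slides on with no resistance. Lowering to just above the base, releasing, then lifting.

```bash
python3 -m inch '[[[0,0,-0.005,0,0,0,0],[0,0,-0.01,0,0,0,0],[0,0,-0.0115,0,0,0,0],[0,0,-0.0115,0,0,0,0],[0,0,-0.0115,0,0,0,0],[0,0,-0.0115,0,0,0,0.07],[0,0,-0.0115,0,0,0,0.07],[0,0,-0.0115,0,0,0,0.07],[0,0,-0.0115,0,0,0,0.07],[0,0,-0.0115,0,0,0,0.07],[0,0,-0.0115,0,0,0,0.07],[0,0,0.02,0,0,0,0.07],[0,0,0.07,0,0,0,0.07],[0,0,0.12,0,0,0,0.07],[-0.04,0.03,0.13,0,0,0,0.075],[-0.08,0.06,0.13,0,0,0,0.08],[-0.12,0.07,0.13,0,0,0,0.08],[-0.16,0.08,0.13,0,0,0,0.08],[-0.184,0.089,0.13,0,0,0,0.08],[-0.184,0.089,0.13,0,0,0,0.08]]]'; python3 - <<'E'
from rel import *
S=optics.snapshot("scene");D=optics.snapshot("side");W=optics.snapshot("wrist");s=status.read_state();print(s["tcp_pos"],s["width"])
cv2.imwrite("pics/w17.png",W["frame"][:,:,::-1]);cv2.imwrite("pics/S17.png",S["frame"][:,:,::-1])
crop(D,320,200,200,150,4,"pics/d17.png");crop(S,180,245,220,165,3.6,"pics/s17.png")
E
```

```text
time_s: 28.1
tcp_pos: [442.1, -119.4, 267.7]
eef_rot: [[0.006, 1.0, -0.003], [1.0, -0.006, 0.001], [0.001, -0.003, -1.0]]
contact_force: [0.3, -0.1, -0.2]
width: 0.937
[ 446.6 -121.3  269.1] 0.9395874171811476
```

View pics/d17.png

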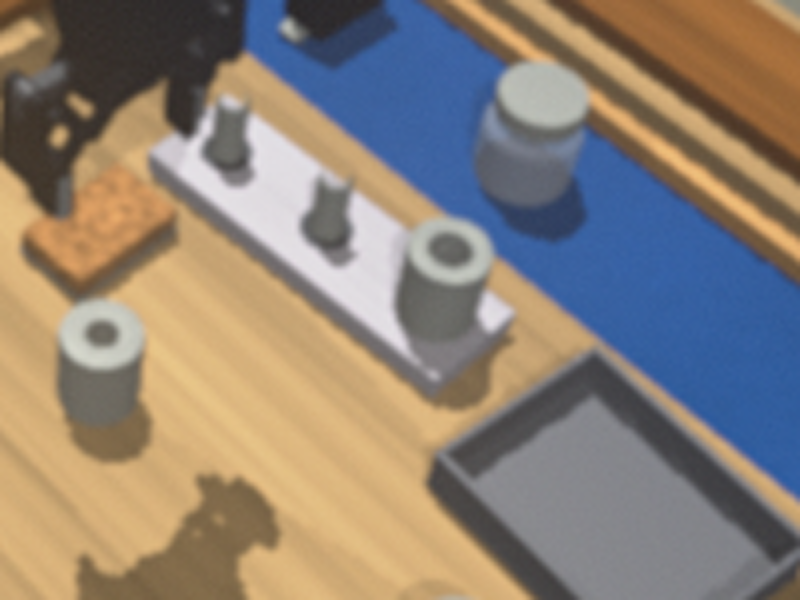

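View pics/s17.png

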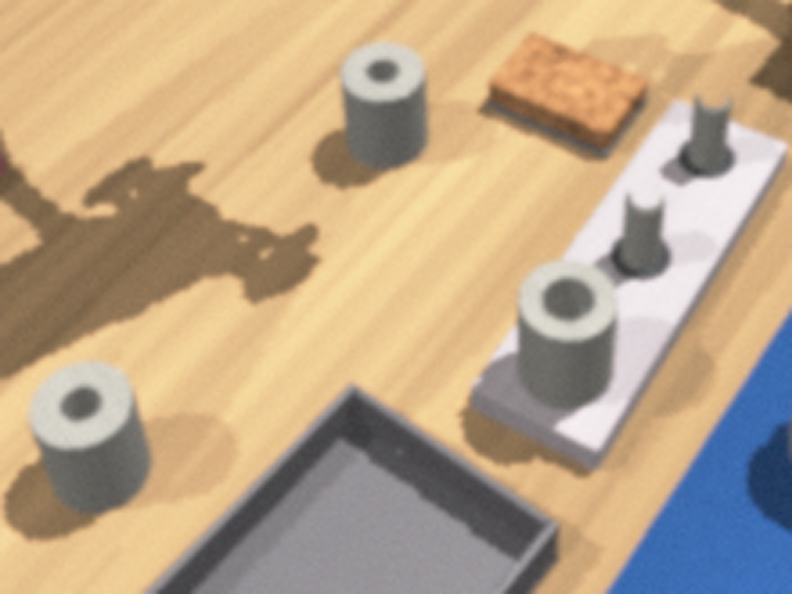

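View pics/w17.png

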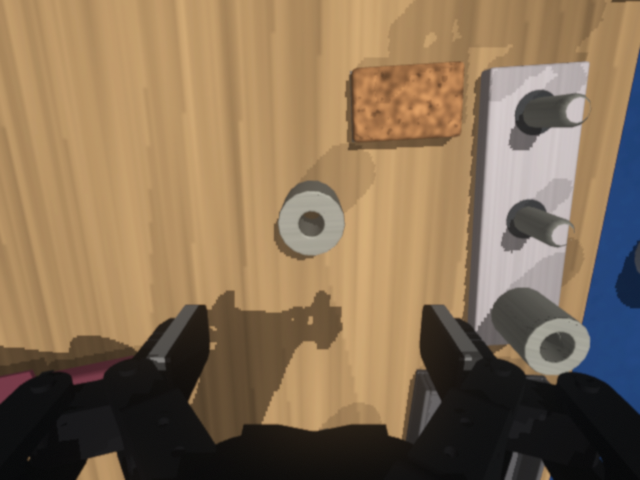

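The wide-bore sleeve is fully down on post 3, at side crop (445,280). Sleeve 1 hasn't moved, and I'll pick it up next.

```bash
python3 sl.py; python3 - <<'E'
from rel import *
S=optics.snapshot("scene");D=optics.snapshot("side")
print("post sleeve top",tri(S,q([(567,302)],(180,245),3.6),D,q([(450,252)],(320,200),4)),"s1 top",tri(S,q([(384,73)],(180,245),3.6),D,q([(102,334)],(320,200),4)))
E
```

```text
[555.8 345.2] xy 643.1675415039062 -221.1454620361328 r 26.5893497467041 mean [ 643.  -220.4   60. ]
[309.8 221.5] xy 444.083984375 -116.30209350585938 r 24.765304565429688 mean [ 443.9 -115.7   60. ]
[ 446.9 -121.4  269. ]
post sleeve top [[ 629.2 -210.7   75.9]] s1 top [[ 444.5 -117.2   56.1]]
```

```bash
python3 -m inch '[[[-0.0029,0.004,-0.05,0,0,0,0.08],[-0.0029,0.004,-0.1,0,0,0,0.08],[-0.0029,0.004,-0.14,0,0,0,0.08],[-0.0029,0.004,-0.16,0,0,0,0.08],[-0.0029,0.004,-0.165,0,0,0,0.08],[-0.0029,0.004,-0.165,0,0,0,0.08],[-0.0029,0.004,-0.165,0,0,0,0.08]]]'; python3 - <<'E'
from rel import *
W=optics.snapshot("wrist");s=status.read_state();print(s["tcp_pos"],s["width"])
cv2.imwrite("pics/w18.png",W["frame"][:,:,::-1])
E
```

```text
time_s: 29.1
tcp_pos: [444.2, -117.4, 104.4]
eef_rot: [[0.007, 1.0, 0.002], [1.0, -0.007, -0.001], [-0.001, 0.002, -1.0]]
contact_force: [0.8, 0.0, -0.3]
width: 0.932
[ 444.3 -117.5  104.8] 0.9403759012636984
```

View pics/w18.png

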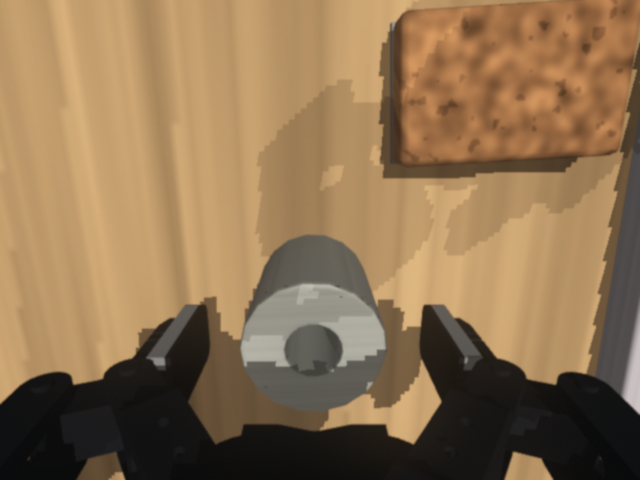

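```bash
python3 -m inch '[[[0,0,0,0,0,0,0],[0,0,0,0,0,0,0],[0,0,0,0,0,0,0],[0,0,0,0,0,0,0],[0,0,0,0,0,0,0],[0,0,0,0,0,0,0],[0,0,0,0,0,0,0],[0,0,0.05,0,0,0,0],[0,0,0.1,0,0,0,0],[0.03,0,0.1,0,0,0,0],[0.08,-0.0076,0.1,0,0,0,0],[0.13,-0.0076,0.1,0,0,0,0],[0.17,-0.0076,0.1,0,0,0,0],[0.18,-0.0076,0.1,0,0,0,0],[0.18,-0.0076,0.1,0,0,0,0],[0.18,-0.0076,0.08,0,0,0,0],[0.18,-0.0076,0.08,0,0,0,0],[0.18,-0.0076,0.08,0,0,0,0]]]'; python3 - <<'E'
from rel import *
S=optics.snapshot("scene");s=status.read_state();print(s["tcp_pos"],s["width"])
crop(S,310,245,100,75,8,"pics/s19.png")
E
```

```text
time_s: 30.95
tcp_pos: [620.2, -124.1, 182.3]
eef_rot: [[0.007, 1.0, -0.004], [1.0, -0.007, 0.001], [0.001, -0.004, -1.0]]
contact_force: [-0.0, -0.2, -3.0]
width: 0.571
[ 621.2 -124.4  183.2] 0.5720156315467573
```

View pics/s19.png

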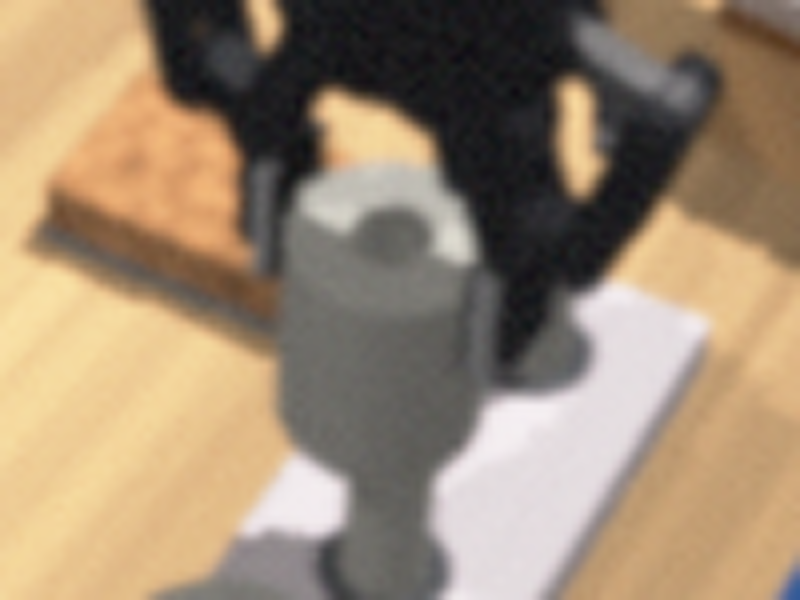

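```bash
python3 -m inch '[[[0.0025,-0.0005,0,0,0,0,0],[0.0025,-0.0005,-0.004,0,0,0,0],[0.0025,-0.0005,-0.007,0,0,0,0],[0.0025,-0.0005,-0.009,0,0,0,0],[0.0025,-0.0005,-0.009,0,0,0,0]]]'; python3 -m inch '[[[0,0,-0.001,0,0,0,0],[0,0,-0.002,0,0,0,0],[0,0,-0.0025,0,0,0,0],[0,0,-0.0025,0,0,0,0],[0,0,-0.0025,0,0,0,0]]]'
```

```text
time_s: 31.5
tcp_pos: [624.9, -124.8, 173.9]
eef_rot: [[0.007, 1.0, -0.001], [1.0, -0.007, 0.0], [0.0, -0.001, -1.0]]
contact_force: [0.4, 1.0, -2.9]
width: 0.569
time_s: 32.0
tcp_pos: [625.2, -124.9, 172.9]
eef_rot: [[0.006, 1.0, -0.0], [1.0, -0.006, -0.0], [-0.0, -0.0, -1.0]]
contact_force: [-2.8, 0.6, 5.2]
width: 0.572
```

It stops on the tip: the force reverses from -3 N to +5 N with the bottom at about 69 mm, so it's a misfit. Lifting it and carrying it to the tray.

```bash
python3 -m inch '[[[0,0,0.04,0,0,0,0],[0,0,0.08,0,0,0,0],[0,-0.03,0.09,0,0,0,0],[-0.01,-0.08,0.09,0,0,0,0],[-0.01,-0.13,0.09,0,0,0,0],[-0.015,-0.175,0.09,0,0,0,0],[-0.015,-0.21,0.09,0,0,0,0],[-0.015,-0.21,0.09,0,0,0,0],[-0.015,-0.21,0.09,0,0,0,0]]]'; python3 - <<'E'
from rel import *
S=optics.snapshot("scene");D=optics.snapshot("side");W=optics.snapshot("wrist");s=status.read_state();print(s["tcp_pos"],s["width"])
cv2.imwrite("pics/w20.png",W["frame"][:,:,::-1]);crop(S,200,340,150,140,4.2,"pics/s20.png");crop(D,410,270,130,110,5.4,"pics/d20.png")
E
```

```text
time_s: 32.9
tcp_pos: [609.7, -335.9, 260.5]
eef_rot: [[0.009, 1.0, -0.0], [1.0, -0.009, 0.001], [0.001, -0.0, -1.0]]
contact_force: [0.3, -0.2, -3.8]
width: 0.574
[ 610.2 -333.6  261.1] 0.576027858964578
```

View pics/w20.png

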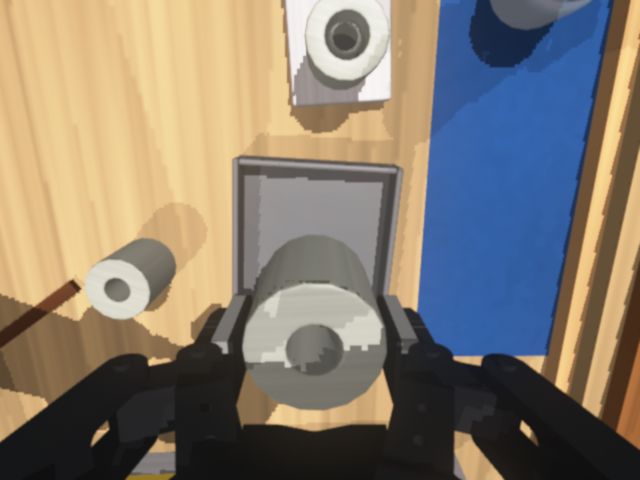

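View pics/s20.png

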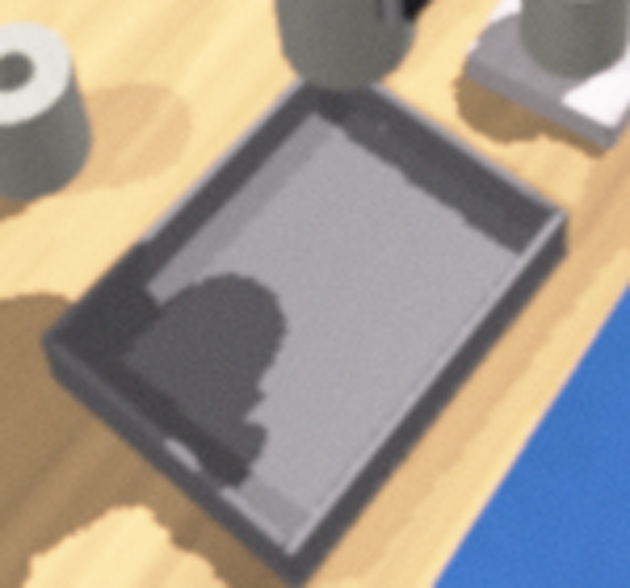

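View pics/d20.png

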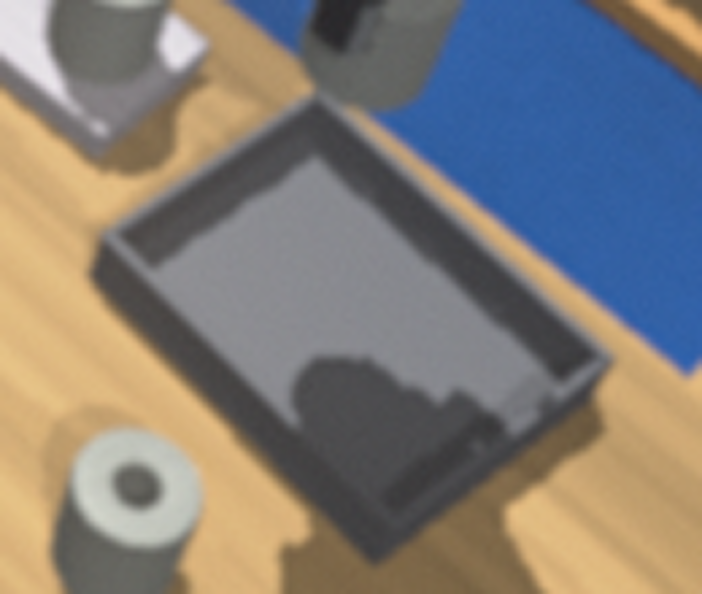

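```bash
python3 - <<'E'
from rel import *
S=optics.snapshot("scene");D=optics.snapshot("side");W=optics.snapshot("wrist")
a=onz(S,q([(318,75),(567,212),(296,553),(47,340)],(200,340),4.2),34)[:,:2];b=onz(D,q([(105,237),(318,95),(610,355),(375,537)],(410,270),5.4),34)[:,:2]
print(a,a.mean(0));print(b,b.mean(0));print(onz(W,[(236,157),(401,170)],34)[:,:2])
print("tri",tri(S,q([(567,212),(296,553),(47,340)],(200,340),4.2),D,q([(318,95),(610,355),(375,537)],(410,270),5.4)))
E
```

```text
[[ 554.9 -297.6]
 [ 677.  -292.8]
 [ 667.6 -454.1]
 [ 541.2 -446.3]] [ 610.2 -372.7]
[[ 546.4 -287.6]
 [ 671.  -296.3]
 [ 663.1 -454.3]
 [ 527.3 -445.7]] [ 602. -371.]
[[ 551.9 -282.1]
 [ 676.3 -292.3]]
tri [[ 675.4 -293.    29.1]
 [ 666.3 -453.4   29.8]
 [ 534.9 -443.2   21. ]]
```

The tray's outer corners come out consistently, giving a centre of about (606, -371), turned by -4°. I'll place this sleeve at tray y = +32.

```bash
python3 -m inch '[[[-0.002,-0.0054,-0.05,0,0,-4,0],[-0.002,-0.0054,-0.1,0,0,-4,0],[-0.002,-0.0054,-0.13,0,0,-4,0],[-0.002,-0.0054,-0.14,0,0,-4,0],[-0.002,-0.0054,-0.145,0,0,-4,0],[-0.002,-0.0054,-0.148,0,0,-4,0],[-0.002,-0.0054,-0.148,0,0,-4,0],[-0.002,-0.0054,-0.148,0,0,-4,0]]]';python3 -m inch '[[[0,0,-0.001,0,0,0,0],[0,0,-0.002,0,0,0,0],[0,0,-0.002,0,0,0,0],[0,0,-0.002,0,0,0,0]]]'
```

```text
time_s: 34.0
tcp_pos: [609.5, -341.2, 116.4]
eef_rot: [[0.076, 0.997, 0.004], [0.997, -0.076, -0.002], [-0.002, 0.004, -1.0]]
contact_force: [0.7, -0.5, -2.4]
width: 0.567
time_s: 34.4
tcp_pos: [608.1, -340.4, 111.9]
eef_rot: [[0.076, 0.997, -0.0], [0.997, -0.076, 0.0], [0.0, -0.0, -1.0]]
contact_force: [-0.6, -0.8, -3.8]
width: 0.572
```

```bash
python3 -m inch '[[[0,0,-0.001,0,0,0,0],[0,0,-0.002,0,0,0,0],[0,0,-0.002,0,0,0,0],[0,0,-0.002,0,0,0,0]]]'
```

```text
time_s: 34.8
tcp_pos: [608.2, -340.4, 110.1]
eef_rot: [[0.076, 0.997, -0.0], [0.997, -0.076, -0.0], [-0.0, -0.0, -1.0]]
contact_force: [-1.0, 0.8, -1.0]
width: 0.57
```

Just touching the floor. Releasing, lifting, and moving to look at the last sleeve.

```bash
python3 -m inch '[[[0,0,-0.0005,0,0,0,0.062],[0,0,-0.0005,0,0,0,0.062],[0,0,-0.0005,0,0,0,0.062],[0,0,-0.0005,0,0,0,0.062],[0,0,-0.0005,0,0,0,0.062],[0,0,0.01,0,0,0,0.062],[0,0,0.05,0,0,0,0.062],[0,0,0.1,0,0,0,0.07],[0,0,0.15,0,0,0,0.08],[-0.05,-0.01,0.16,0,0,4,0.08],[-0.1,-0.02,0.16,0,0,4,0.08],[-0.148,-0.03,0.16,0,0,4,0.08],[-0.148,-0.03,0.16,0,0,4,0.08],[-0.148,-0.03,0.16,0,0,4,0.08],[-0.148,-0.03,0.16,0,0,4,0.08]]]'; python3 - <<'E'
from rel import *
S=optics.snapshot("scene");D=optics.snapshot("side");W=optics.snapshot("wrist");s=status.read_state();print(s["tcp_pos"],s["width"])
cv2.imwrite("pics/w21.png",W["frame"][:,:,::-1]);crop(S,180,260,220,165,3.6,"pics/s21.png");crop(D,380,220,160,150,4,"pics/d21.png")
E
python3 sl.py
```

```text
time_s: 36.3
tcp_pos: [461.3, -370.7, 270.9]
eef_rot: [[0.007, 1.0, 0.002], [1.0, -0.007, -0.001], [-0.001, 0.002, -1.0]]
contact_force: [1.3, 0.5, -0.8]
width: 0.935
[ 461.6 -370.3  270.2] 0.9391091638150406
[312.8 233.9] xy 460.36346435546875 -373.64404296875 r 28.233110427856445 mean [ 460.7 -374.4   60. ]
[474.4 206.6] xy 572.635498046875 -361.1356506347656 r 82.2839126586914 mean [ 579.1 -354.3   60. ]
[ 461.5 -370.2  269.9]
```

View pics/w21.png

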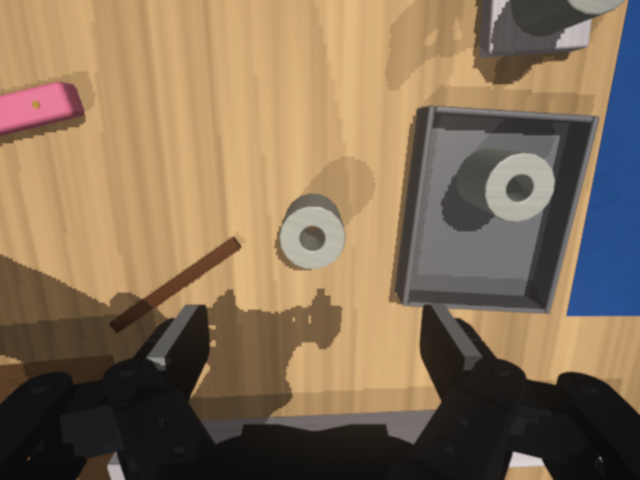

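View pics/s21.png

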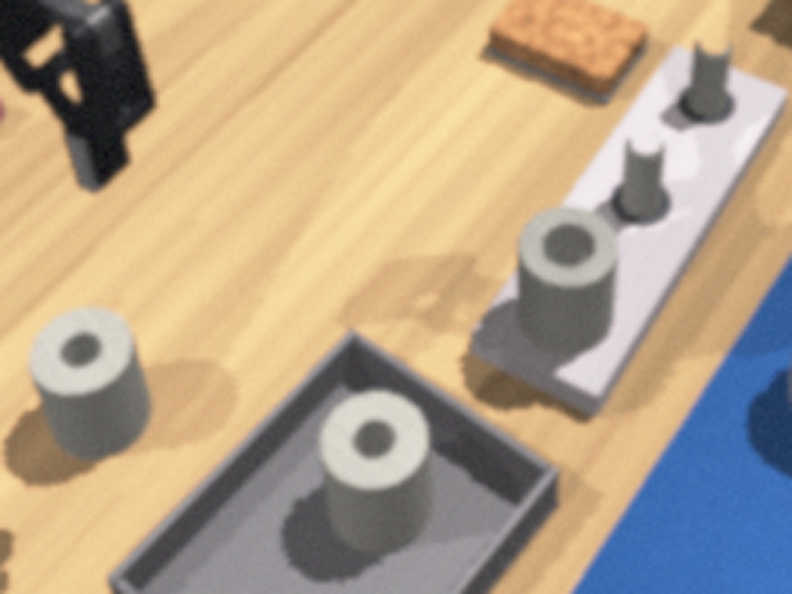

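View pics/d21.png

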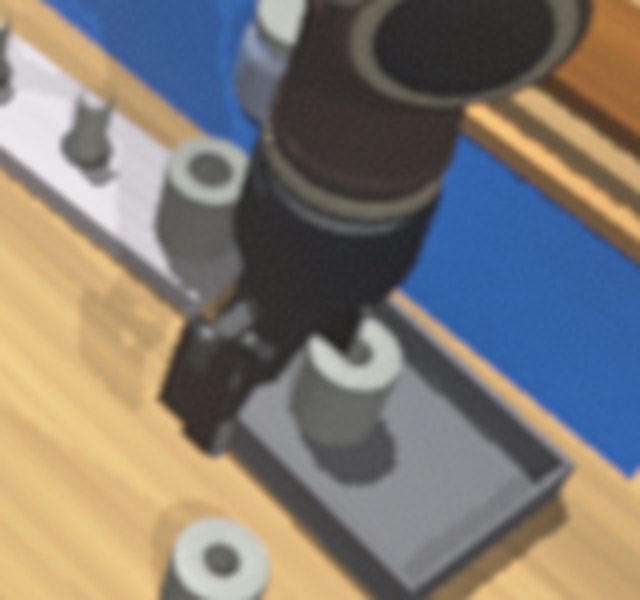

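Sleeve 1 stands upright in the tray, and the last sleeve is where it was. Descending on it.

```bash
python3 -m inch '[[[-0.001,-0.0072,-0.05,0,0,0,0.075],[-0.001,-0.0072,-0.1,0,0,0,0.075],[-0.001,-0.0072,-0.14,0,0,0,0.075],[-0.001,-0.0072,-0.16,0,0,0,0.075],[-0.001,-0.0072,-0.166,0,0,0,0.075],[-0.001,-0.0072,-0.166,0,0,0,0.075],[-0.001,-0.0072,-0.166,0,0,0,0.075]]]'; python3 - <<'E'
from rel import *
W=optics.snapshot("wrist");s=status.read_state();print(s["tcp_pos"],s["width"])
cv2.imwrite("pics/w22.png",W["frame"][:,:,::-1])
E
```

```text
time_s: 37.2
tcp_pos: [460.5, -378.4, 105.3]
eef_rot: [[0.006, 1.0, 0.002], [1.0, -0.006, -0.002], [-0.002, 0.002, -1.0]]
contact_force: [0.6, -0.9, -0.0]
width: 0.879
[ 460.6 -378.6  105.8] 0.8801211209700459
```

View pics/w22.png

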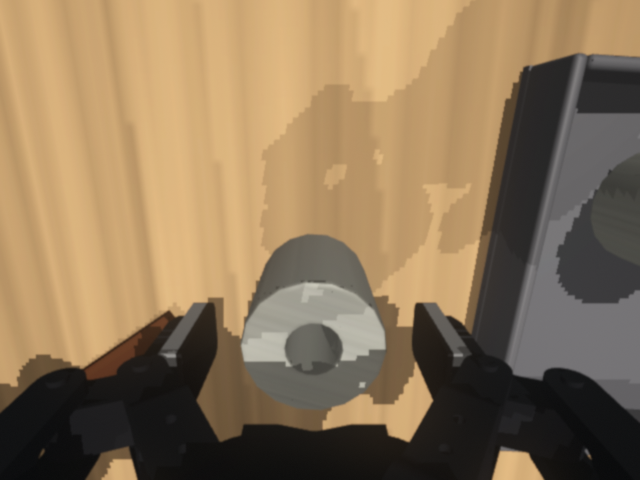

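```bash
python3 -m inch '[[[0,0,0,0,0,0,0],[0,0,0,0,0,0,0],[0,0,0,0,0,0,0],[0,0,0,0,0,0,0],[0,0,0,0,0,0,0],[0,0,0,0,0,0,0],[0,0,0,0,0,0,0],[0,0,0.05,0,0,0,0],[0,0,0.1,0,0,0,0],[0.02,0.035,0.1,0,0,0,0],[0.045,0.07,0.1,0,0,0,0],[0.07,0.11,0.1,0,0,0,0],[0.095,0.15,0.1,0,0,0,0],[0.12,0.19,0.1,0,0,0,0],[0.145,0.23,0.1,0,0,0,0],[0.164,0.2535,0.1,0,0,0,0],[0.164,0.2535,0.1,0,0,0,0],[0.164,0.2535,0.1,0,0,0,0],[0.164,0.2535,0.077,0,0,0,0],[0.164,0.2535,0.077,0,0,0,0]]]'; python3 - <<'E'
from rel import *
S=optics.snapshot("scene");s=status.read_state();print(s["tcp_pos"],s["width"])
crop(S,310,245,100,75,8,"pics/s23.png")
E
```

```text
time_s: 39.25
tcp_pos: [619.7, -124.6, 177.3]
eef_rot: [[0.008, 1.0, -0.008], [1.0, -0.008, 0.002], [0.002, -0.008, -1.0]]
contact_force: [-1.2, -0.1, -3.2]
width: 0.558
[ 620.4 -124.8  178.5] 0.55928757229345
```

View pics/s23.png

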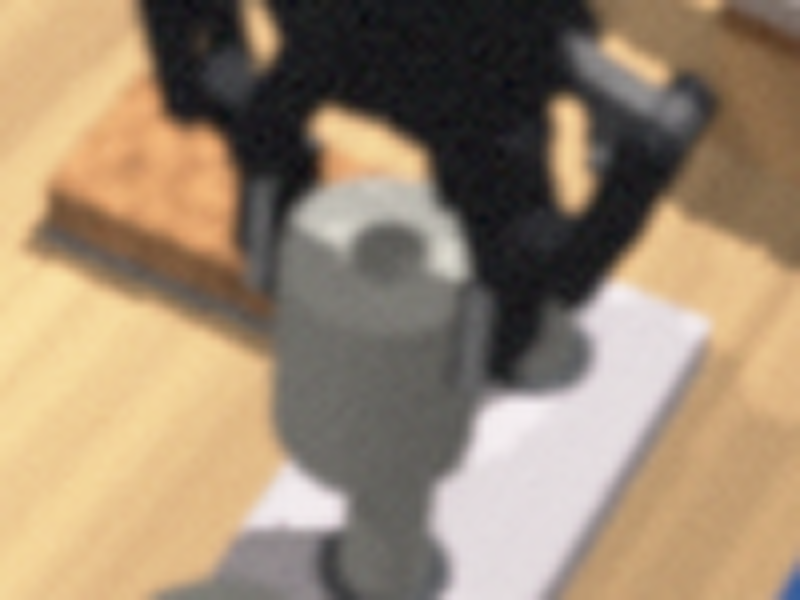

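```bash
python3 -m inch '[[[0,0,0,0,0,0,0],[0,0,0,0,0,0,0],[0,0,0,0,0,0,0]]]'; python3 -m inch '[[[0,0,-0.003,0,0,0,0],[0,0,-0.006,0,0,0,0],[0,0,-0.008,0,0,0,0],[0,0,-0.008,0,0,0,0]]]'; python3 -m inch '[[[0,0,-0.001,0,0,0,0],[0,0,-0.003,0,0,0,0],[0,0,-0.003,0,0,0,0]]]'
```

```text
time_s: 39.6
tcp_pos: [623.6, -124.7, 181.9]
eef_rot: [[0.007, 1.0, 0.002], [1.0, -0.007, -0.0], [-0.0, 0.002, -1.0]]
contact_force: [-0.7, -0.5, -2.4]
width: 0.557
time_s: 40.0
tcp_pos: [624.0, -124.1, 173.4]
eef_rot: [[0.007, 1.0, 0.002], [1.0, -0.007, -0.0], [-0.0, 0.002, -1.0]]
contact_force: [1.6, 0.6, -0.9]
width: 0.558
time_s: 40.3
tcp_pos: [624.3, -124.2, 172.8]
eef_rot: [[0.006, 1.0, 0.002], [1.0, -0.006, -0.0], [-0.0, 0.002, -1.0]]
contact_force: [-1.9, 1.8, 9.5]
width: 0.561
```

It stops on the tip too, at 9.5 N and the same height, so it's a misfit. Carrying it to tray y = -32.

```bash
python3 -m inch '[[[0,0,0.03,0,0,0,0],[0,0,0.055,0,0,0,0],[-0.003,-0.04,0.055,0,0,-1,0],[-0.006,-0.085,0.055,0,0,-2,0],[-0.01,-0.13,0.055,0,0,-3,0],[-0.013,-0.175,0.055,0,0,-4,0],[-0.017,-0.22,0.055,0,0,-4,0],[-0.0205,-0.26,0.055,0,0,-4,0],[-0.0205,-0.279,0.055,0,0,-4,0],[-0.0205,-0.279,0.055,0,0,-4,0],[-0.0205,-0.279,0.055,0,0,-4,0],[-0.0205,-0.279,0.02,0,0,-4,0],[-0.0205,-0.279,0.02,0,0,-4,0],[-0.0205,-0.279,0.02,0,0,-4,0]]]'; python3 - <<'E'
from rel import *
S=optics.snapshot("scene");D=optics.snapshot("side");s=status.read_state();print(s["tcp_pos"],s["width"])
crop(S,200,300,150,150,4,"pics/s24.png");crop(D,420,250,120,120,5,"pics/d24.png")
E
```

```text
time_s: 41.7
tcp_pos: [602.1, -400.4, 188.1]
eef_rot: [[0.074, 0.997, -0.004], [0.997, -0.074, 0.003], [0.003, -0.004, -1.0]]
contact_force: [-1.2, -0.2, -1.4]
width: 0.557
[ 603.6 -402.2  191. ] 0.5566002077197167
```

View pics/s24.png

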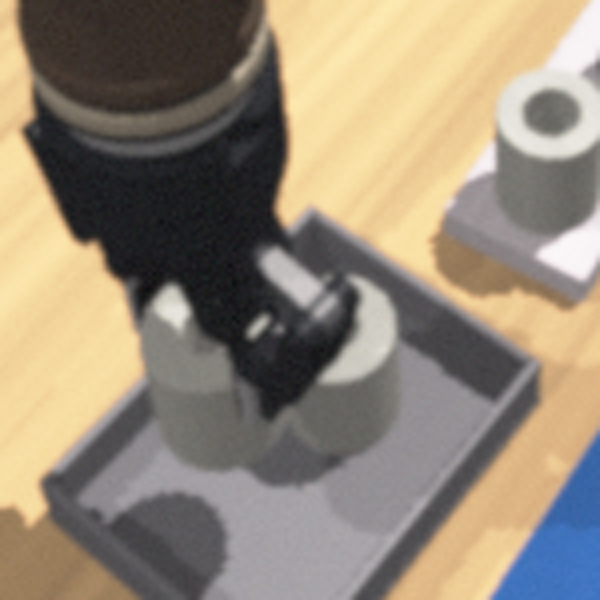

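View pics/d24.png

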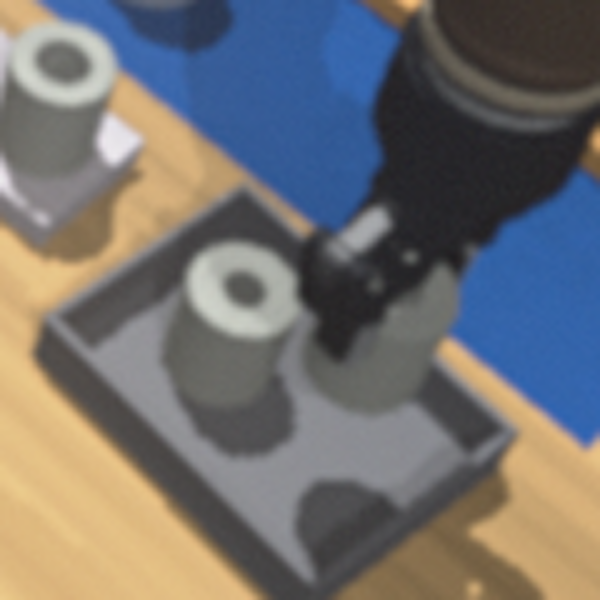

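```bash
python3 -m inch '[[[0,-0.004,-0.03,0,0,0,0],[0,-0.004,-0.05,0,0,0,0],[0,-0.004,-0.065,0,0,0,0],[0,-0.004,-0.072,0,0,0,0],[0,-0.004,-0.076,0,0,0,0],[0,-0.004,-0.076,0,0,0,0],[0,-0.004,-0.076,0,0,0,0]]]';python3 -m inch '[[[0,0,-0.001,0,0,0,0],[0,0,-0.002,0,0,0,0],[0,0,-0.003,0,0,0,0],[0,0,-0.003,0,0,0,0]]]'
```

```text
time_s: 42.5
tcp_pos: [603.4, -407.6, 115.2]
eef_rot: [[0.076, 0.997, 0.002], [0.997, -0.076, -0.001], [-0.001, 0.002, -1.0]]
contact_force: [-0.0, -0.0, -2.1]
width: 0.558
time_s: 42.9
tcp_pos: [602.6, -407.1, 110.8]
eef_rot: [[0.076, 0.997, -0.0], [0.997, -0.076, 0.0], [0.0, -0.0, -1.0]]
contact_force: [-0.3, 0.0, -2.3]
width: 0.555
```

```bash
python3 -m inch '[[[0,0,-0.001,0,0,0,0],[0,0,-0.0015,0,0,0,0],[0,0,-0.0015,0,0,0,0],[0,0,-0.0015,0,0,0,0.062],[0,0,-0.0015,0,0,0,0.062],[0,0,-0.0015,0,0,0,0.062],[0,0,-0.0015,0,0,0,0.062],[0,0,-0.0015,0,0,0,0.062],[0,0,0.01,0,0,0,0.062],[0,0,0.05,0,0,0,0.062],[0,0,0.1,0,0,0,0.062],[0,0,0.15,0,0,0,0.062],[-0.04,0,0.19,0,0,0,0.062],[-0.09,0.02,0.19,0,0,0,0.062],[-0.14,0.04,0.19,0,0,0,0.062],[-0.19,0.05,0.19,0,0,0,0.062],[-0.24,0.05,0.19,0,0,0,0.062],[-0.24,0.05,0.19,0,0,0,0.062],[-0.24,0.05,0.19,0,0,0,0.062]]]'; python3 - <<'E'
from rel import *
S=optics.snapshot("scene");D=optics.snapshot("side");s=status.read_state();print(s["tcp_pos"],s["width"],s["contact_force"])
cv2.imwrite("pics/S25.png",S["frame"][:,:,::-1]);cv2.imwrite("pics/D25.png",D["frame"][:,:,::-1])
crop(S,200,270,200,200,3,"pics/s25.png");crop(D,370,210,170,150,4,"pics/d25.png")
E
```

```text
time_s: 44.8
tcp_pos: [361.3, -357.1, 301.9]
eef_rot: [[0.079, 0.997, 0.001], [0.997, -0.079, -0.001], [-0.001, 0.001, -1.0]]
contact_force: [0.8, -0.4, 0.3]
width: 0.726
[ 363.8 -357.9  302.1] 0.72617487863362 [0.5 0.6 0.2]
```

View pics/s25.png

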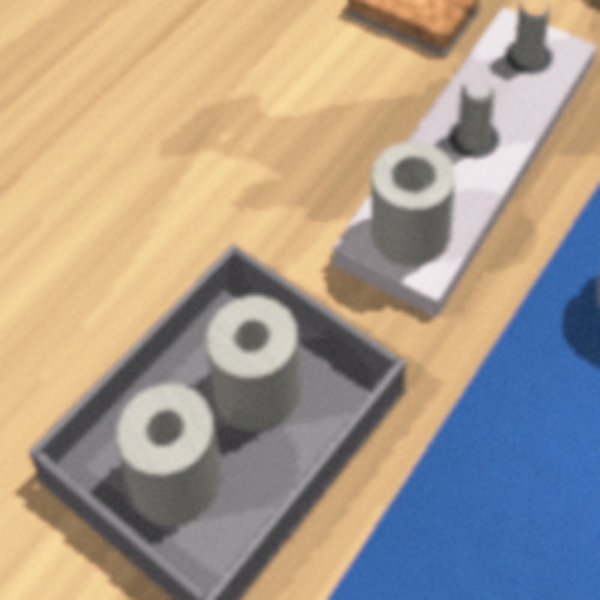

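View pics/d25.png

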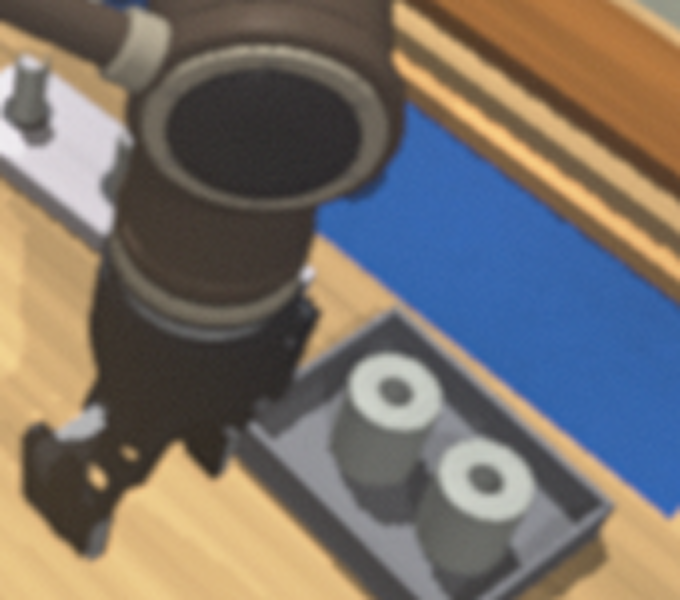

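View pics/S25.png

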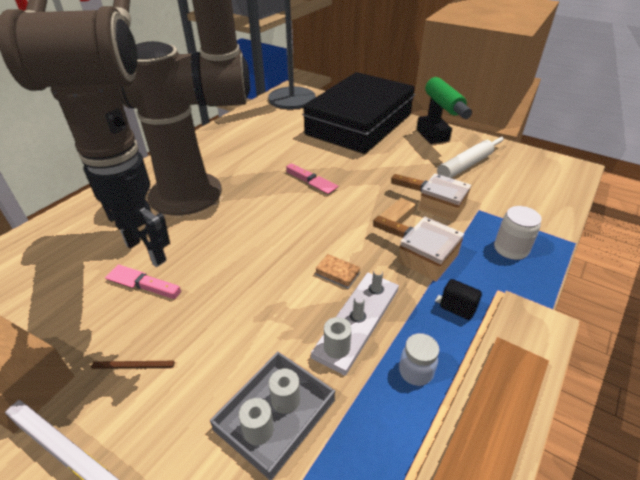

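View pics/D25.png

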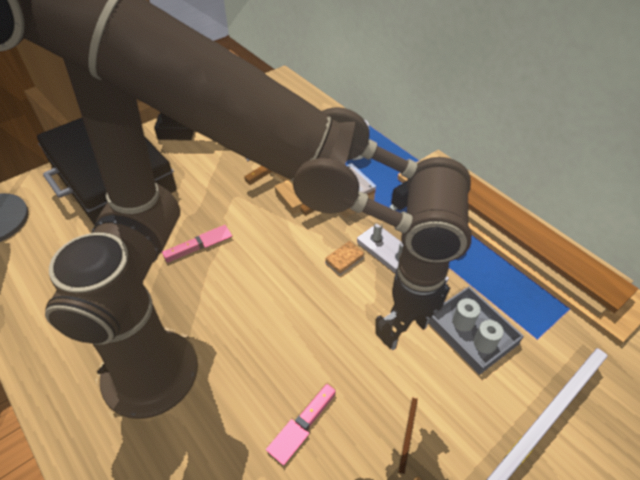

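Everything looks in place. One last numeric check, after letting a second pass.

```bash
python3 -m inch '[[[0,0,0,0,0,0,0.062],[0,0,0,0,0,0,0.062],[0,0,0,0,0,0,0.062],[0,0,0,0,0,0,0.062],[0,0,0,0,0,0,0.062],[0,0,0,0,0,0,0.062],[0,0,0,0,0,0,0.062],[0,0,0,0,0,0,0.062]]]'; python3 - <<'E'
from rel import *
S=optics.snapshot("scene");D=optics.snapshot("side")
T=tri(S,q([(251,337),(166,429)],(200,270),3),D,q([(395,392),(486,480)],(370,210),4));print("tray sleeve tops",T)
c=np.array([606,-371]);a=np.radians(-4);R=np.array([[np.cos(a),-np.sin(a)],[np.sin(a),np.cos(a)]])
print("in tray frame",(T[:,:2]-c)@R)
print("post sleeve @80 scene",onz(S,q([(413,175)],(200,270),3),80))
a=cv2.imread("pics/S25.png")[:,:,::-1];print("scene change",np.abs(a.astype(int)-S["frame"]).max(-1)[250:470,190:400].mean())
E
```

```text
time_s: 45.7
tcp_pos: [362.6, -357.1, 300.9]
eef_rot: [[0.076, 0.997, 0.0], [0.997, -0.076, -0.0], [-0.0, 0.0, -1.0]]
contact_force: [0.1, -0.1, -0.4]
width: 0.725
tray sleeve tops [[ 607.8 -341.1   62.3]
 [ 602.8 -407.4   61.8]]
in tray frame [[ -0.3  30. ]
 [ -0.6 -36.5]]
post sleeve @80 scene [[ 630.4 -211.6   80. ]]
scene change 2.5056709956709957
```

```bash
python3 - <<'E'
from bench import bot
print(bot.sign_off())
E
```

```text
the job is handed in; nothing more can be done
None
```

The counter is set up and the job is handed in at about 46 s, with no verdict reported. Both scrapers were pushed into their boxes until the handle met the box front (about 5–6 N of push-back).

Three sleeves were present; I saw no fourth. I tried each on a post:
- **Wide bore:** one slid right down and stays on post 3.
- **Narrow bore:** the other two stopped on the tip of post 2 (5 N and 9.5 N) and now stand in the grey tray.

**Last checks**
- **Sleeve on post 3:** it is within about 2 mm of the post's axis. After it was placed, its top measured 20 mm higher than a sleeve on the counter, as it should.
- **Sleeves in the tray:** they are at about x 0 and y +30 and −36 mm from the tray's centre, and they look upright.
- **Scrapers:** the scene view shows both handles against their box fronts. In the last side view the arm hid most of the boxes, so their depth was not measured again at the end.
- **Everything else:** the sander, tape, jar, offcut and pink look-alikes show no visible change in the pictures. I did not measure them.

**Disagreements:** the fixed cameras read heights 2–5 mm low. The wrist camera differed from them by up to about 7 mm in y, so I used the fixed cameras for the box and post alignments.

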